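# Isolate the welding bench: turn the push-to-turn handle off and close the lockout hasp

## Task

Isolate the welding bench for maintenance: push the isolator's rotary handle down, turn it from on (pointing at the hasp) a third of a turn counter-clockwise seen from above to its off stop, and let it spring fully back up there. Then swing the hasp over and press it fully down flat over its staple, ready for the padlock. Never force the handle hard against its lock or the bottom of its stroke, leave the steel pieces, disc and clamp around it where they lie, and let go of everything.

Things in the scene. Friction and masses are not known exactly. Their poses are not given: they have to be found in the camera images.
- isolator: Grey steel isolator enclosure, fixed flat on the bench, 150 (x) x 250 (y) x 70 mm high. Origin at the centre of its underside, z up. On its lid: the rotary handle, axis vertical at (0, -65) mm; the staple at (0, 52) mm; the hasp's hinge at (0, 105) mm.
- handle: Black rotary handle: disc of 90 mm diameter, upper face 24 mm above the lid, carrying a pointer bar 22 mm wide, 30 mm high (top 54 mm above the lid) from 30 mm behind the axis to 95 mm ahead. Origin on the axis at lid height, sinks with the handle; x along the pointer, z up. In on, the pointer points along the isolator's +y, towards the hasp, and blocks it.
- handle_grip (a point): Point on the handle's axis, on the upper face of the disc, where fingers straddling the bar meet the disc; axes as handle.
- turn (a joint): Angle of the handle (rad): 0 on, grows counter-clockwise from above, 2.094 off (its end stop). Locked at on and off by a lug in a notch: turns only while held 8 to 9.5 mm down. Let go part-way it stays down and stays put; at off it springs up again.
- press (a joint): How far the handle is pushed down (m): 0 up, 0.010 bottom (hard stop). The spring needs about 9 N at first, 13 N at the bottom; more than 70 N against the lock or the bottom counts as forcing it.
- hasp (a joint): Angle of the hasp (rad): 0 closed flat on the lid, pi/2 upright, up to 2.75 laid back open. The hinge is stiff: the hasp stays where it is left.
- hasp_hinge (a point): Middle of the hasp's hinge, 6 mm above the lid. The hinge line is the isolator's x. Axes turn with the hasp: -y points along the strap to its tip.
- hasp_tip (a point): Middle of the free end of the hasp, 102 mm from the hinge: a plain steel strap 40 mm wide, 5 mm thick, with a slot 34 to 72 mm from the hinge that goes over the staple. Axes as hasp_hinge. Closed, the strap points along the isolator's -y and its last 30 mm are free to be pressed on.
- staple (a point): Top of the steel staple, a loop 24 mm long (y), 8 mm thick, standing 28 mm above the lid at (0, 52) mm of the isolator.
- angle_offcut: Bystander: angle-iron offcut 120 x 45 x 45 mm, lying; origin under its centre.
- grinding_disc: Bystander: black grinding disc, 115 mm diameter, 10 mm thick at the hub, lying flat; origin under its centre.
- tube_offcut: Bystander: square steel tube offcut 100 x 40 x 40 mm, lying along its x; origin under its centre.
- locking_clamp: Bystander: C-jawed locking clamp about 250 mm long, 18 mm thick, lying along its x; origin at its middle.

How it is judged:
On the way, in this order (a step that is already met when the one before it is completed fails the run):
1. the handle stands at its off stop and has sprung up (value of joint turn above 2.03 rad and value of joint press below 0.003 m), for 0.2 s.
2. the hasp is flat over its staple, the handle still off (all of step 1 and value of joint hasp below 0.06 rad), for 0.2 s.
At the end, for the whole second after the job is handed in: The handle is within 0.06 rad of its off stop and up to within 3 mm, the hasp is down within 0.06 rad of flat, both at rest (all of step 2 and velocity of joint each of turn, hasp below 0.05 rad/s); the robot touches nothing.
It fails at once if the handle is forced against its lock or the bottom of its stroke with more than 70 N (contact force between handle and isolator above 70 N).
It fails at once if the angle-iron offcut is moved more than 30 mm (distance of angle_offcut from where it was at the start of the episode above 0.03 m).
It fails at once if the grinding disc is moved more than 30 mm (distance of grinding_disc from where it was at the start of the episode above 0.03 m).
It fails at once if the square tube offcut is moved more than 30 mm (distance of tube_offcut from where it was at the start of the episode above 0.03 m).
It fails at once if the locking clamp is moved more than 30 mm (distance of locking_clamp from where it was at the start of the episode above 0.03 m).
It also fails if it takes over 70 s, if anything falls off the work surface, if the arm or the gripper's body presses on something with over 40 N, if the wrist force passes 120 N, or if a joint passes its speed limit or range.

## Robot

A 6-joint arm with a two-finger parallel gripper is mounted at the origin on the work surface. World frame = base frame: x ahead of the robot, y to its left, z up, the work surface at z = 0. Lengths are in m, angles in rad, forces in N, time in s.
With the tool pointing down it reaches from about 0.425 to 1.125 m from the base axis. Payload 14.9 kg.
Tool frame: the origin (TCP) lies on the centre line of the jaws, within the pads' length; the fingertips stand 25 mm ahead of it and the grasp point (between the pads) lies 6 mm ahead of it (tip_extent is the distance from the TCP to the fingertips, in m); z points along the fingers, y is the direction in which the jaws open and shut (so a half turn about z gives the same grasp; the last joint's range is limited). The gripper opens to 91 mm and grips with 3 to 60 N. Pads are 32 mm wide; open, the fingers measure 118 mm over their backs; the gripper's body (76 mm by 178 mm) begins 60 mm behind the grasp point.
Start: joints at [-1.135, 0.379, 1.734, -0, 1.028, -0.033], TCP at [0.316, -0.624, 0.204] pointing down, gripper open.
Joint ranges: [-2.77, 2.77], [-0.74, 2.19], [0, 2.66], [-1.06, 4.2], [0.31, 2.87], [-3.08, 3.08]. Speed limits (rad/s): [1.89, 1.89, 2.39, 3.14, 3.14, 3.14].

## Interface

Orientations are given as a unit quaternion [x, y, z, w].
In Python, from bench import * gives the robot as it stands.
- The arm moves only by the shell command python3 -m jog 'ROWS' [FORCE]. ROWS is JSON, one flat list of numbers, 7 for each row, row after row: the shift along the tool's x, y, z in mm, then the turn, a rotation vector about the tool's x, y, z in degrees, then the closure, from -1 (fully open) to 1 (shut), so that 0 is half open. In form: [x, y, z, ax, ay, az, claw, x, y, z, ax, ay, az, claw, ...]. A call has 1 to 20 rows; each row shifts and turns the pose as measured when the row begins, along the tool's axes as they then stand; what a row does not reach is not made up. A row lasts 1/12 s, in which the tool goes at most 41.7 mm and 7.16 degrees, less where a joint would pass 70% of its speed; a pose out of reach is approached as far as the arm can. A call is refused whole if a number of a shift passes 41.7 or a number of a turn 7.16, either way. A call with a gripper value outside its range is refused whole. The fingers move at their own pace and stop on an object; FORCE is the grip in N (left out, the last holds). Time passes only in rows, so rows that do not move let the fingers close. It gives the time, the measured TCP pose, the force and the opening at its end, in the units of the state.
- sense(): the state, without advancing time (a new reading comes with each control period).
- read_camera(name): name is "side" or "top" or "wrist"; returns a dict with "img" (400x640x3 uint8, blue, green, red), "fx", "fy", "cx", "cy" (pixels), "R" (3x3) and "t" (3): a world point X has camera coordinates R X + t; the wrist camera has in their place "mount" (4x4, takes a point from camera to tool coordinates, whose origin is the TCP and whose axes are the flange's). Camera axes: x right, y down, z forward; pixel columns grow to the right and rows downward; lengths in m; the calibration is good to about 2 mm. A picture is of the moment at which its call begins: read the wrist's pose just before it. There is no depth.
- close_job(): hands the job in, once; it reports no verdict.
The state is a dict: "time_s": time; "joint_positions": joint angles; "joint_vel": joint speeds; "joint_torque": joint torques, N m; "position": TCP position; "tcp_rot": TCP orientation; "wrist_force": force on the tool from outside, world axes, zero at the start; "moment": the same for the moment, N m; "opening": finger opening in m.
Only numpy, scipy, OpenCV 4.12 (cv2) and the standard library are available. Lean on these libraries where they do the work, as an engineer would, in place of code of your own. Each camera call takes 0.05 s, during which the arm holds its last target.

## Working session

There is one attempt and no reset: what is moved stays moved. The work goes in short steps, Python scripts to look and compute and a shell command to move; the robot and the scene stay as the last step left them, time stands still between calls to the robot, and variables do not carry over. Pictures are saved under pics/ and viewed, and the job is handed in when it is done.

```bash
mkdir -p pics; ls
python3 - <<'E'
from bench import *
import cv2
s=sense(); print({k:(v if not hasattr(v,'tolist') else v.tolist()) for k,v in s.items()})
for n in("side","top","wrist"):
    c=read_camera(n); cv2.imwrite(f"pics/a_{n}.png",c["img"])
    print(n,{k:(v.tolist() if hasattr(v,'tolist') else v) for k,v in c.items() if k!="img"})
E
```

```text
pics
{'time_s': 0.0, 'joint_positions': [-1.135316994939882, 0.3794194432617079, 1.73477910805027, -2.1075417600872608e-05, 1.0285054115066001, -0.03329427794748103], 'joint_vel': [0.0027199010276275143, -0.00106028195117362, 0.0006754879222231525, 0.0009127385055089158, -0.0006135201289114899, -0.001899085200645191], 'joint_torque': [0.00023906677597551607, -76.37240409851074, -43.43669414520264, 0.06509190425276756, 0.042491258354857564, -5.556249902838317e-05], 'position': [0.31607551787953747, -0.6241167689200535, 0.20358148347966487], 'tcp_rot': [0.9726555222162256, 0.23225185955951233, -0.00011982743142942879, -0.0005426553388135494], 'wrist_force': [0.2774335759846857, 0.1004782347284188, -0.411018237656599], 'moment': [0.01833870697558036, 0.025365650387305868, 0.015437244088651256], 'opening': 0.09112004324337997}
side {'fx': 367.40168733365186, 'fy': 367.40168733365186, 'cx': 315.9631683720466, 'cy': 207.15473724933568, 'R': [[-0.9949031314424291, -0.09934974126357338, 0.017244940037871977], [-0.06637700408031386, 0.5165265328001892, -0.8536945790168385], [0.075906866457328
[... 215 characters left out ...]
427588, 'R': [[-0.011627367101830698, -0.9999229847790417, -0.004339221687326545], [-0.9847841055663544, 0.012203604208810299, -0.17335321591533895], [0.1733928192231578, 0.0022575550684774404, -0.9848501579869693]], 't': [0.019820634515607994, 0.6298034051032587, 1.023213912151362]}
wrist {'fx': 315.99862223336146, 'fy': 315.99862223336146, 'cx': 319.99897850777796, 'cy': 195.36331941064566, 'mount': [[0.0005036711674630114, -0.9631467312127002, -0.26897605928714563, 0.07570458835325478], [0.9999998220924046, 0.0003991502490639071, 0.00044327670099528714, 0.0006344268009386145], [-0.00031957864452964265, -0.26897623469995585, 0.9631467609020552, -0.17924542089225912], [0.0, 0.0, 0.0, 1.0]]}
```

View pics/a_top.png

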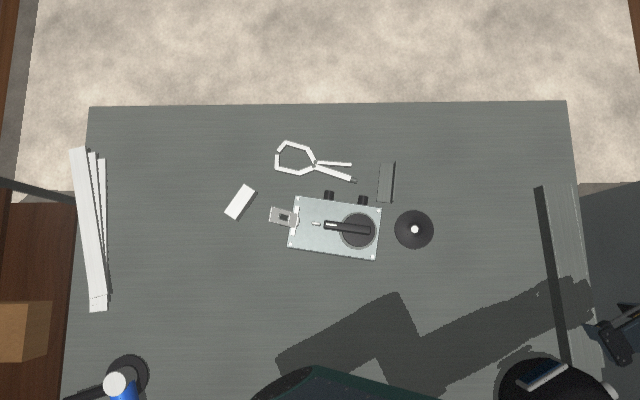

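View pics/a_side.png

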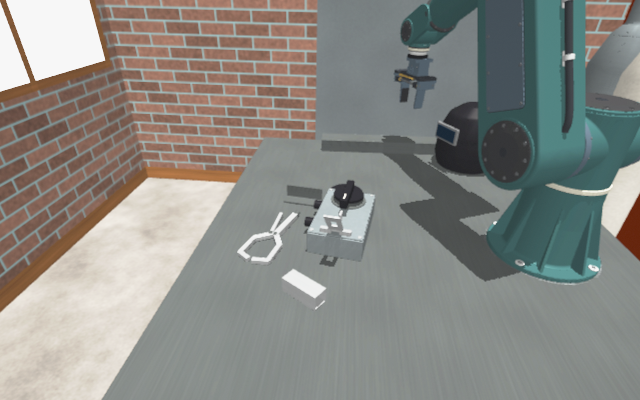

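View pics/a_wrist.png

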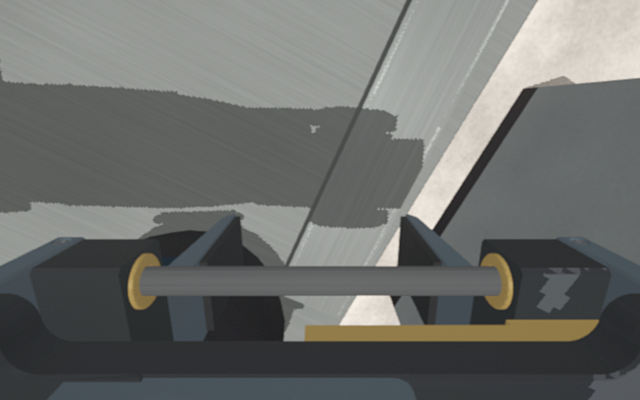

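Top view: isolator around (335,227), handle disc at about (358,230), hasp laid back at about (280,215), grinding disc (414,229), clamp (315,160), tube (240,202), angle iron (386,182). I'll zoom in for precise pixels.

Run:
```python
import cv2
i=cv2.imread("pics/a_top.png")[175:275,255:395]; cv2.imwrite("pics/z_top.png",cv2.resize(i,None,fx=5.5,fy=5.5,interpolation=cv2.INTER_CUBIC))
i=cv2.imread("pics/a_side.png")[165:275,275:395]; cv2.imwrite("pics/z_side.png",cv2.resize(i,None,fx=5,fy=5,interpolation=cv2.INTER_CUBIC))
```

```text
(no output)
```

View pics/z_top.png

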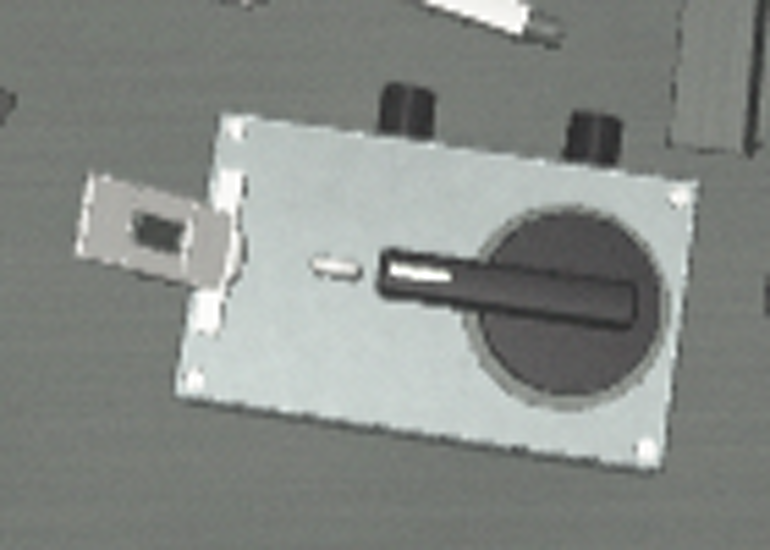

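View pics/z_side.png

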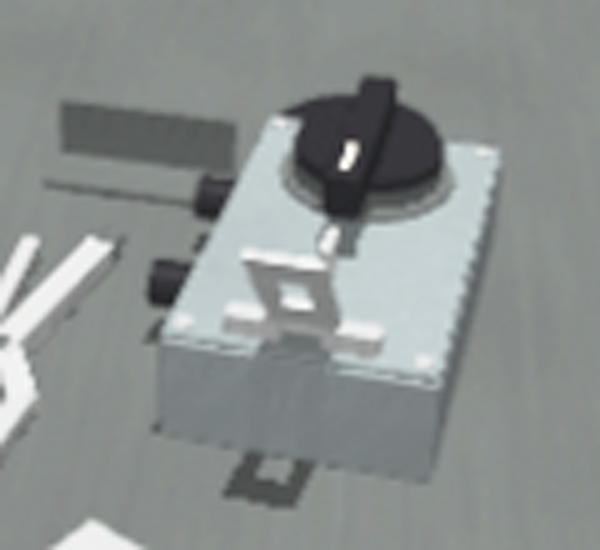

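```bash
cat > h.py <<'E'
from bench import *
import numpy as np, cv2
from scipy.spatial.transform import Rotation as Rn
def ray(c,u,v):
    R=np.array(c["R"]);t=np.array(c["t"])
    d=R.T@np.array([(u-c["cx"])/c["fx"],(v-c["cy"])/c["fy"],1]); return -R.T@t,d
def onz(c,u,v,z):
    o,d=ray(c,u,v); return o+d*(z-o[2])/d[2]
def proj(c,X):
    p=np.array(c["R"])@X+np.array(c["t"]); return p[:2]/p[2]*[c["fx"],c["fy"]]+[c["cx"],c["cy"]]
E
python3 - <<'E'
from h import *
c=read_camera("top"); s=read_camera("side")
z=lambda x,y:((x+.5)/5.5+255-.5,(y+.5)/5.5+175-.5)
P=[onz(c,*z(*q),.07) for q in [(221,115),(695,182),(660,468),(178,398)]]
P=np.array(P); print(P.round(4)); print([np.linalg.norm(P[i]-P[(i+1)%4]).round(4) for i in range(4)])
ctr=P.mean(0); yv=(P[0]+P[3]-P[1]-P[2])[:2]; xv=(P[0]+P[1]-P[2]-P[3])[:2]
ay=np.arctan2(yv[1],yv[0])-np.pi/2; ax=np.arctan2(xv[1],xv[0]); print(ctr,np.degrees([ax,ay]))
# side: lid corners
z2=lambda x,y:((x+.5)/5+275-.5,(y+.5)/5+165-.5)
Q=np.array([onz(s,*z2(*q),.07) for q in [(160,338),(275,115),(500,150),(440,383)]]); print(Q.round(4)); print(Q.mean(0),[np.linalg.norm(Q[i]-Q[(i+1)%4]).round(4) for i in range(4)])
yq=(Q[0]+Q[3]-Q[1]-Q[2]); print(np.degrees(np.arctan2(yq[1],yq[0]))-90)
# checks
print("disc top c",onz(c,*z(572,306),.094),"staple top",onz(c,*z(337,267),.098))
hs=[z(92,175),z(78,256)]
yaw=(ax+ay)/2; R=Rn.from_euler('z',yaw).as_matrix()
for n,p in dict(axis=(0,-.065,.07),hinge=(0,.105,.076),staple=(0,.052,.098)).items(): print(n,(ctr*[1,1,0]+R@np.array(p)).round(4))
for nm,p in dict(axis=(0,-.065,.094),staple=(0,.052,.098)).items():
  X=ctr*[1,1,0]+R@np.array(p); print(nm, (proj(c,X)-[255,175])*5.5,(proj(s,X)-[275,165])*5)
# hasp angle
for a in np.arange(1.6,2.76,.15):
  e=[]
  for sx in(-.02,.02):
    X=ctr*[1,1,0]+R@np.array([sx,.105-.102*np.cos(a),.076+.102*np.sin(a)]); e+=list(((proj(c,X)-[255,175])*5.5).round()),list(((proj(s,X)-[275,165])*5).round())
  print(round(a,2),np.array(e).tolist())
E
```

```text
[[ 0.6421  0.0929  0.07  ]
 [ 0.6044 -0.1482  0.07  ]
 [ 0.461  -0.1254  0.07  ]
 [ 0.4984  0.1141  0.07  ]]
[np.float64(0.244), np.float64(0.1452), np.float64(0.2424), np.float64(0.1452)]
[ 0.55148118 -0.01664822  0.07      ] [-8.73088096 -8.87426676]
[[ 0.6419  0.1038  0.07  ]
 [ 0.5992 -0.147   0.07  ]
 [ 0.4589 -0.12    0.07  ]
 [ 0.4977  0.1252  0.07  ]]
[ 0.5494075  -0.00949443  0.07      ] [np.float64(0.2544), np.float64(0.1429), np.float64(0.2482), np.float64(0.1458)]
-9.327660521886656
disc top c [ 0.53979458 -0.0818072   0.094     ] staple top [0.56000078 0.03348509 0.098     ]
axis [ 0.5415 -0.0809  0.07  ]
hinge [0.5675 0.0871 0.076 ]
staple [0.5594 0.0347 0.098 ]
axis [567.7717764  300.24069192] [364.01300099 135.94640002]
staple [332.20797135 265.91879532] [325.68574312 230.77422119]
1.6 [[199.0, 272.0], [352.0, 156.0], [213.0, 186.0], [272.0, 145.0]]
1.75 [[166.0, 268.0], [346.0, 174.0], [180.0, 181.0], [265.0, 163.0]]
1.9 [[135.0, 264.0], [340.0, 196.0], [149.0, 178.0], [258.0, 184.0]]
2.05 [[106.0, 261.0], [333.0, 222.0], [121.0, 176.0], [251.0, 210.0]]
2.2 [[81.0, 259.0], [327.0, 250.0], [95.0, 175.0], [244.0, 238.0]]
2.35 [[60.0, 258.0], [321.0, 281.0], [74.0, 175.0], [238.0, 268.0]]
2.5 [[42.0, 258.0], [315.0, 314.0], [57.0, 176.0], [232.0, 300.0]]
2.65 [[30.0, 259.0], [311.0, 346.0], [44.0, 177.0], [227.0, 332.0]]
```

```bash
python3 -m jog '[0,0,-4,0,0,-6.7,-1, 0,0,-6,0,0,-6.7,-1, 0,0,-6,0,0,-6.7,-1, 0,0,-6,0,0,-6.7,-1, 0,0,-6,0,0,-6.7,-1, 0,0,-6,0,0,-6.7,-1, 0,0,-6,0,0,-6.7,-1, 0,0,-6,0,0,-6.7,-1, 0,0,0,0,0,0,-1]'
```

```text
time_s: 1.0
position: [0.3157, -0.6233, 0.25]
tcp_rot: [0.749, 0.663, 0.001, -0.002]
wrist_force: [0.4, 0.1, -0.5]
opening: 0.0917
```

```bash
cat >> h.py <<'E'
def tgt(X,yang=None):
    """remaining shift in tool axes (mm) and turn about tool z (deg) with tool y at yang deg"""
    s=sense(); R=Rn.from_quat(s["tcp_rot"]); 
    d=R.inv().apply(np.array(X)-s["position"])*1000
    ya=np.degrees(np.arctan2(R.as_matrix()[1,1],R.as_matrix()[0,1]))
    print("t",round(s["time_s"],2),"pos",np.round(s["position"],4),"yang",ya.round(2),"tilt z",R.as_matrix()[:,2].round(4),"F",np.round(s["wrist_force"],1),"M",np.round(s["moment"],2),"open",round(s["opening"],4),"q",np.round(s["joint_positions"],3))
    print("shift",d.round(1),"az",None if yang is None else round(-(yang-ya),2))
    if yang is not None:
        a=np.radians(yang); Rd=np.array([[-np.sin(a),np.cos(a),0],[np.cos(a),np.sin(a),0],[0,0,-1]]).T
        Rd=np.column_stack([[-np.sin(a),np.cos(a),0],[np.cos(a),np.sin(a),0],[0,0,-1]])
        print("rotvec",np.degrees((R.inv()*Rn.from_matrix(Rd)).as_rotvec()).round(2))
E
python3 -c "
from h import *
tgt([.54,-.081,.26],-9.2)"
```

```text
t 1.0 pos [ 0.3157 -0.6233  0.25  ] yang -6.98 tilt z [-0.0017  0.0036 -1.    ] F [ 0.4  0.1 -0.5] M [-0.03 -0.07 -0.  ] open 0.0917 q [-1.135  0.332  1.708 -0.     1.105 -1.013]
shift [565.6 156.7  -8.4] az 2.22
rotvec [-0.12 -0.19  2.22]
```

```bash
python3 -m jog '[20,5,0,0,0,0.5,-1, 35,10,-1,0,0,0.5,-1, 35,10,-1,0,0,0.5,-1, 35,10,-1,0,0,0.5,-1, 35,10,-1,0,0,0,-1, 35,10,-1,0,0,0,-1, 35,10,-1,0,0,0,-1, 35,10,-1,0,0,0,-1, 35,10,-1,0,0,0,-1, 35,10,-1,0,0,0,-1, 35,10,-1,0,0,0,-1, 35,10,-1,0,0,0,-1, 35,10,-1,0,0,0,-1, 35,10,-1,0,0,0,-1, 35,10,-1,0,0,0,-1, 20,5,0,0,0,0,-1,10,2,0,0,0,0,-1,0,0,0,0,0,0,-1]'
python3 - <<'E'
from h import *
tgt([.54,-.081,.26],-9.2)
c=read_camera("wrist"); cv2.imwrite("pics/b_wrist.png",c["img"])
c=read_camera("top"); cv2.imwrite("pics/b_top.png",c["img"])
E
```

```text
time_s: 2.5
position: [0.5735, -0.0969, 0.2604]
tcp_rot: [0.788, 0.616, 0.001, -0.002]
wrist_force: [-0.9, -0.3, -1.0]
opening: 0.0911
t 2.5 pos [ 0.5735 -0.0969  0.2604] yang -14.01 tilt z [-0.0021  0.0044 -1.    ] F [-0.9 -0.3 -1. ] M [-0.02 -0.13  0.01] open 0.0911 q [-0.209  0.13   1.94   0.004  1.075  0.033]
shift [  7.4 -36.3   0.5] az -4.81
rotvec [-0.17 -0.22 -4.81]
```

View pics/b_wrist.png

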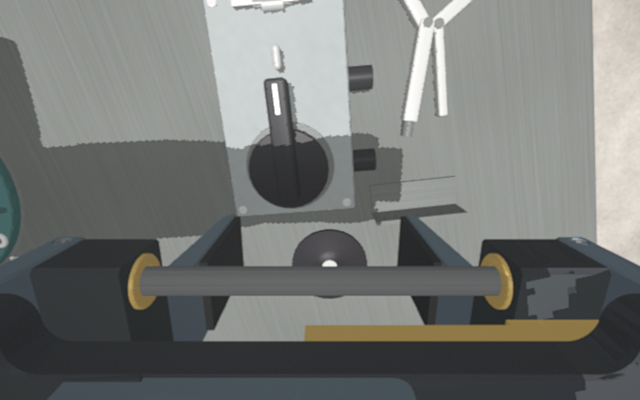

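Wrist view: bar from about (276,80) to (292,205), disc centred about (288,167), staple (277,57), lid front corners (237,216) and (353,208).

```bash
cat >> h.py <<'E'
def wr(c,s,u,v,z):
    T=np.eye(4);T[:3,:3]=Rn.from_quat(s["tcp_rot"]).as_matrix();T[:3,3]=s["position"]
    M=T@np.array(c["mount"]); d=M[:3,:3]@np.array([(u-c["cx"])/c["fx"],(v-c["cy"])/c["fy"],1]);o=M[:3,3]
    return o+d*(z-o[2])/d[2]
E
python3 - <<'E'
from h import *
s=sense(); c=read_camera("wrist"); cv2.imwrite("pics/b2.png",cv2.resize(c["img"][30:225,195:375],None,fx=3,fy=3,interpolation=cv2.INTER_CUBIC))
g=c["img"].max(2)
m=((g<75)&(g>0)).astype(np.uint8); m[225:]=0;m[:70]=0;m[:,:240]=0;m[:,335:]=0
E
```

```text
(no output)
```

View pics/b2.png

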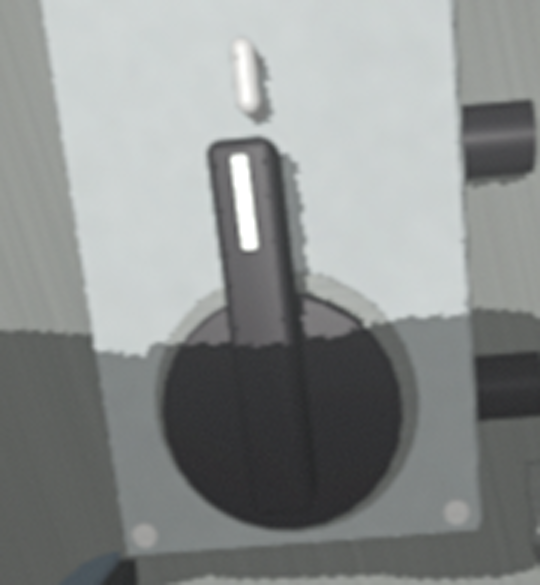

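Run:
```python
from h import *
s=sense(); c=read_camera("wrist")
z=lambda x,y:((x+.5)/3+195-.5,(y+.5)/3+30-.5)
f=lambda x,y,h:wr(c,s,*z(x,y),h).round(4)
print("disc",f(283,409,.094)); 
A=f(242,139,.124);st0=f(242,40,.098);st1=f(250,110,.098);print("tip",A,"staple",st0,st1)
for a,b in [((216,200),(233,345)),((277,180),(297,345)),((240,155),(252,250))]:
  d=f(*a,.124)-f(*b,.124); print("edge ang",np.degrees(np.arctan2(d[1],d[0])), f(*a,.124),f(*b,.124))
# mid line points bar
print("barmid y=345", f(265,345,.124))
cs=[f(145,536,.07),f(456,512,.07)];print("screws",cs, np.degrees(np.arctan2(*(cs[1]-cs[0])[[1,0]])))
for e in [((41,0),(127,552)),((452,0),(480,528)),((127,552),(480,528))]:
  a,b=f(*e[0],.07),f(*e[1],.07);d=a-b;print("lid edge",a,b,np.degrees(np.arctan2(d[1],d[0])))
```

```text
disc [ 0.542  -0.0783  0.094 ]
tip [0.5566 0.0117 0.124 ] staple [0.5623 0.0444 0.098 ] [0.559 0.023 0.098]
edge ang 80.49675224213954 [ 0.5435 -0.0038  0.124 ] [ 0.5359 -0.0492  0.124 ]
edge ang 81.73003841301889 [ 0.564  -0.0027  0.124 ] [ 0.5565 -0.0543  0.124 ]
edge ang 81.47899683322089 [0.5547 0.0073 0.124 ] [ 0.5504 -0.0214  0.124 ]
barmid y=345 [ 0.5462 -0.0517  0.124 ]
screws [array([ 0.4697, -0.119 ,  0.07  ]), array([ 0.5956, -0.1396,  0.07  ])] -9.292502740249883
lid edge [0.4945 0.0799 0.07  ] [ 0.4604 -0.1238  0.07  ] 80.49663171003512
lid edge [0.6356 0.0447 0.07  ] [ 0.6036 -0.1486  0.07  ] 80.60017526120248
lid edge [ 0.4604 -0.1238  0.07  ] [ 0.6036 -0.1486  0.07  ] 170.17472295785154
```

```bash
python3 -m jog '[3,-15,0,0,0,-1.5,-1, 3,-15,10,0,0,-1.5,-1, 2,-5,20,0,0,-1.3,-1, 0,0,20,0,0,0,-0.5, 0,0,20,0,0,0,-0.5, 0,0,15,0,0,0,-0.5, 0,0,0,0,0,0,-0.4, 0,0,0,0,0,0,-0.4]' 20
python3 - <<'E'
from h import *
tgt([.541,-.081,.125],-9.2)
c=read_camera("wrist"); cv2.imwrite("pics/c_wrist.png",c["img"])
E
```

```text
time_s: 3.37
position: [0.5362, -0.0913, 0.174]
tcp_rot: [0.769, 0.639, 0.001, -0.001]
wrist_force: [0.8, -0.7, 0.5]
opening: 0.0641
t 3.37 pos [ 0.5362 -0.0913  0.174 ] yang -10.54 tilt z [ 6.0e-04  2.7e-03 -1.0e+00] F [ 0.8 -0.7  0.5] M [-0.02 -0.12  0.01] open 0.0641 q [-0.213  0.176  2.066  0.004  0.9   -0.031]
shift [10.9  2.8 49. ] az -1.34
rotvec [ 0.01 -0.16 -1.34]
```

View pics/c_wrist.png

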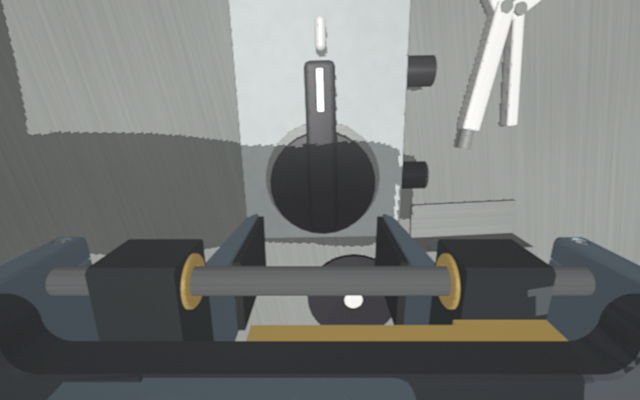

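Bar is centred between the fingers (column 320); disc centre at about (323,180). Shifting forward 11 mm, then descending.

```bash
python3 - <<'E'
from h import *
s=sense(); c=read_camera("wrist")
print(wr(c,s,323,180.5,.094),wr(c,s,320,61.5,.124), wr(c,s,320,35,.098))
E
python3 -m jog '[6,1.5,0,0,0,-0.7,-0.4, 4.5,1,0,0,0,-0.6,-0.4, 0,0,10,0,0,0,-0.4, 0,0,10,0,0,0,-0.4, 0,0,8,0,0,0,-0.4,0,0,4,0,0,0,-0.4,0,0,0,0,0,0,-0.4]'
python3 - <<'E'
from h import *
tgt([.541,-.081,.125],-9.2)
E
```

```text
[ 0.54186083 -0.07611436  0.094     ] [0.55558416 0.01189674 0.124     ] [0.55952328 0.03306181 0.098     ]
time_s: 4.05
position: [0.5437, -0.0806, 0.1429]
tcp_rot: [0.761, 0.649, 0.003, 0.002]
wrist_force: [-0.6, 0.1, -0.2]
opening: 0.0635
t 4.05 pos [ 0.5437 -0.0806  0.1429] yang -9.08 tilt z [ 0.0072  0.0015 -1.    ] F [-0.6  0.1 -0.2] M [-0.   -0.08  0.  ] open 0.0635 q [-0.191  0.228  2.072  0.004  0.835 -0.035]
shift [-0.9 -2.7 17.8] az 0.12
rotvec [ 0.39 -0.15  0.12]
```

```bash
python3 -m jog '[-1,-2,8,0.3,-0.1,0,-0.4, 0,0,8,0,0,0,-0.4, 0,0,3,0,0,0,-0.4,0,0,0,0,0,0,-0.4,0,0,0,0,0,0,-0.4]'
python3 - <<'E'
from h import *
tgt([.541,-.0815,.121],-9.2)
E
```

```text
time_s: 4.47
position: [0.5407, -0.0814, 0.1208]
tcp_rot: [0.761, 0.649, -0.0, -0.001]
wrist_force: [0.2, -0.5, -0.1]
opening: 0.0639
t 4.47 pos [ 0.5407 -0.0814  0.1208] yang -9.1 tilt z [-8.e-04  8.e-04 -1.e+00] F [ 0.2 -0.5 -0.1] M [-0.02 -0.    0.03] open 0.0639 q [-1.920e-01  2.620e-01  2.081e+00  1.000e-03  8.000e-01 -3.400e-02]
shift [-0.1  0.3 -0.2] az 0.1
rotvec [-0.05 -0.04  0.1 ]
```

Close gently on the bar.

```bash
python3 -m jog '[0,0,0,0,0,0,0,0,0,0,0,0,0,0.3, 0,0,0,0,0,0,0.6,0,0,0,0,0,0,0.6,0,0,0,0,0,0,0.6,0,0,0,0,0,0,0.6,0,0,0,0,0,0,0.6]' 12
python3 - <<'E'
from h import *
tgt([.541,-.0815,.121],-9.2)
c=read_camera("wrist"); cv2.imwrite("pics/d_wrist.png",c["img"])
E
```

```text
time_s: 5.05
position: [0.5416, -0.0816, 0.122]
tcp_rot: [0.761, 0.649, 0.001, 0.0]
wrist_force: [0.3, 0.8, -0.2]
opening: 0.0201
t 5.05 pos [ 0.5416 -0.0816  0.122 ] yang -9.1 tilt z [ 1.3e-03  4.0e-04 -1.0e+00] F [ 0.3  0.8 -0.2] M [-0.04 -0.05 -0.  ] open 0.0201 q [-1.92e-01  2.60e-01  2.08e+00  1.00e-03  8.00e-01 -3.40e-02]
shift [ 0.  -0.6  1. ] az 0.1
rotvec [ 0.07 -0.03  0.1 ]
```

View pics/d_wrist.png

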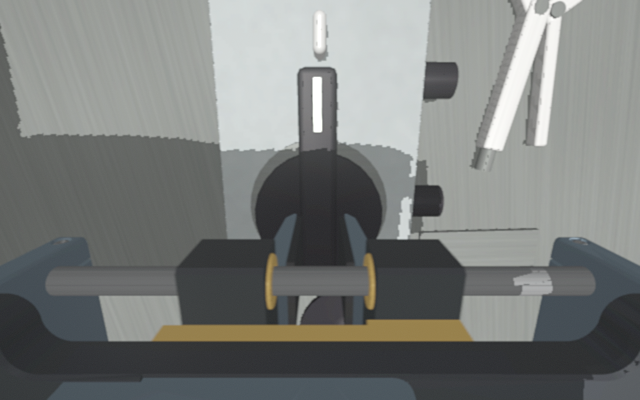

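The fingers straddle the bar (between columns 296 and 345), opening 20 mm against the 22 mm bar. Now pressing in small steps.

```bash
python3 -m jog '[0,0,2,0,0,0,0.6,0,0,2,0,0,0,0.6]' 12
python3 -c "
from h import *
tgt([.541,-.0815,.110],-9.2)"
```

```text
time_s: 5.27
position: [0.5418, -0.0817, 0.1182]
tcp_rot: [0.761, 0.649, 0.001, 0.001]
wrist_force: [0.6, -0.1, -0.1]
opening: 0.0186
t 5.27 pos [ 0.5418 -0.0817  0.1182] yang -9.1 tilt z [ 2.e-03  2.e-04 -1.e+00] F [ 0.6 -0.1 -0.1] M [-0.02 -0.06 -0.01] open 0.0186 q [-1.920e-01  2.670e-01  2.081e+00  1.000e-03  7.920e-01 -3.400e-02]
shift [ 0.  -0.9  8.2] az 0.1
rotvec [ 0.11 -0.03  0.1 ]
```

```bash
python3 -m jog '[0,0,2,0,0,0,0.6,0,0,0,0,0,0,0.6]' 12
python3 -c "
from h import *
tgt([.541,-.0815,.110],-9.2)"
```

```text
time_s: 5.43
position: [0.5416, -0.0816, 0.1155]
tcp_rot: [0.761, 0.649, 0.001, 0.0]
wrist_force: [-0.1, 1.7, -0.7]
opening: 0.018
t 5.43 pos [ 0.5416 -0.0816  0.1155] yang -9.11 tilt z [ 1.5e-03  4.0e-04 -1.0e+00] F [-0.1  1.7 -0.7] M [ 0.04 -0.04 -0.01] open 0.018 q [-1.920e-01  2.710e-01  2.082e+00  1.000e-03  7.880e-01 -3.400e-02]
shift [-0.  -0.6  5.5] az 0.09
rotvec [ 0.08 -0.03  0.09]
```

No contact force at tip height 0.0905, and opening is below 22 mm, which disagrees with a straddled bar. Looking from the other cameras.

Run:
```python
from h import *
a=read_camera("side")["img"];b=read_camera("top")["img"];w=read_camera("wrist")["img"]
A=cv2.resize(a[110:250,290:430],(560,560),interpolation=cv2.INTER_CUBIC)
cv2.imwrite("pics/e_side.png",A)
cv2.imwrite("pics/e_w.png",cv2.resize(w[120:340,170:470],(750,550),interpolation=cv2.INTER_CUBIC))
cv2.imwrite("pics/e_t.png",cv2.resize(b[175:275,255:455],None,fx=4,fy=4,interpolation=cv2.INTER_CUBIC))
```

```text
(no output)
```

View pics/e_side.png

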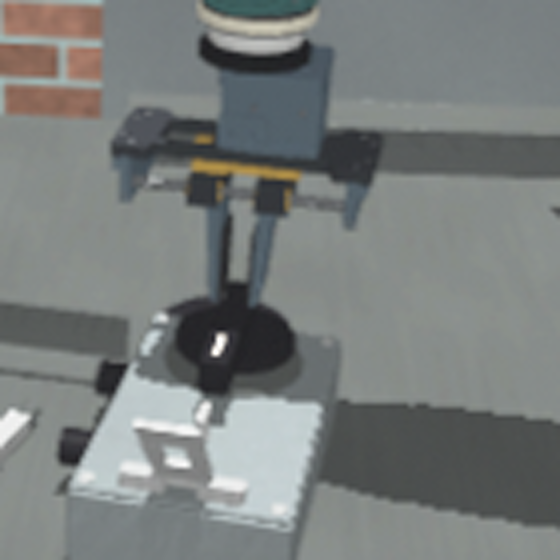

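View pics/e_w.png

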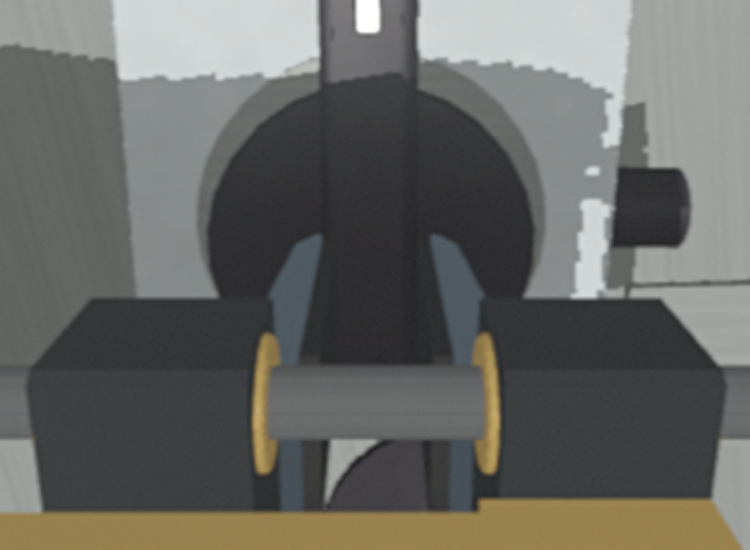

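Both fingers stand outside the bar, near the disc; straddle is good. Continuing down in small steps, watching force.

```bash
python3 -m jog '[0,0,2,0,0,0,0.6]' 12
python3 -c "
import bench;print([n for n in dir(bench) if n[0]!='_'])
from h import *
tgt([.541,-.0815,.110],-9.2)"
```

```text
time_s: 5.67
position: [0.5421, -0.0817, 0.1142]
tcp_rot: [0.761, 0.649, 0.001, 0.001]
wrist_force: [-2.2, 0.3, 8.7]
opening: 0.0185
['IKError', 'close_job', 'read_camera', 'sense', 'tip_extent']
t 5.67 pos [ 0.5421 -0.0817  0.1142] yang -9.1 tilt z [ 2.5e-03  1.0e-04 -1.0e+00] F [-2.2  0.3  8.7] M [-0.04  0.29 -0.01] open 0.0185 q [-1.920e-01  2.730e-01  2.082e+00  1.000e-03  7.840e-01 -3.400e-02]
shift [ 0.  -1.1  4.2] az 0.1
rotvec [ 0.14 -0.03  0.1 ]
```

```bash
python3 -m jog '[0,0,2,0,0,0,0.6]' 12
python3 -c "
from h import *
tgt([.541,-.0815,.110],-9.2)"
```

```text
time_s: 5.75
position: [0.5423, -0.0818, 0.1125]
tcp_rot: [0.761, 0.649, 0.001, 0.001]
wrist_force: [-4.2, -0.3, 10.1]
opening: 0.0181
t 5.75 pos [ 0.5423 -0.0818  0.1125] yang -9.1 tilt z [ 0.0027  0.     -1.    ] F [-4.2 -0.3 10.1] M [0.11 0.74 0.  ] open 0.0181 q [-1.920e-01  2.760e-01  2.082e+00  1.000e-03  7.810e-01 -3.400e-02]
shift [ 0.1 -1.3  2.5] az 0.1
rotvec [ 0.15 -0.03  0.1 ]
```

```bash
python3 -m jog '[0,-0.5,2,0,0,0,0.6,0,-0.3,1.5,0,0,0,0.6]' 12
python3 -c "
from h import *
print(tip_extent() if callable(tip_extent) else tip_extent)
tgt([.541,-.0815,.106],-9.2)"
```

```text
time_s: 5.92
position: [0.5422, -0.0818, 0.1099]
tcp_rot: [0.761, 0.649, 0.001, 0.001]
wrist_force: [-3.5, 0.8, 11.5]
opening: 0.0185
0.025
t 5.92 pos [ 0.5422 -0.0818  0.1099] yang -9.1 tilt z [ 3.7e-03 -2.0e-04 -1.0e+00] F [-3.5  0.8 11.5] M [0.09 0.54 0.02] open 0.0185 q [-1.920e-01  2.800e-01  2.083e+00  1.000e-03  7.750e-01 -3.400e-02]
shift [ 0.1 -1.3  3.9] az 0.1
rotvec [ 0.21 -0.02  0.1 ]
```

```bash
python3 -m jog '[0,0,1.5,0,0,0,0.6]' 12
python3 -c "
from h import *
tgt([.541,-.0815,.106],-9.2)"
```

```text
time_s: 6.0
position: [0.5424, -0.0818, 0.1088]
tcp_rot: [0.761, 0.649, 0.001, 0.001]
wrist_force: [-5.0, 0.7, 12.0]
opening: 0.0181
t 6.0 pos [ 0.5424 -0.0818  0.1088] yang -9.1 tilt z [ 3.8e-03 -2.0e-04 -1.0e+00] F [-5.   0.7 12. ] M [0.15 0.95 0.01] open 0.0181 q [-1.920e-01  2.820e-01  2.083e+00  1.000e-03  7.730e-01 -3.400e-02]
shift [ 0.  -1.4  2.8] az 0.1
rotvec [ 0.21 -0.03  0.1 ]
```

```bash
python3 -m jog '[0,0,1,0,0,0,0.6]' 12
python3 -c "
from h import *
tgt([.541,-.0815,.106],-9.2)"
```

```text
time_s: 6.08
position: [0.5424, -0.0818, 0.1082]
tcp_rot: [0.761, 0.649, 0.001, 0.001]
wrist_force: [-5.2, 0.8, 12.9]
opening: 0.0185
t 6.08 pos [ 0.5424 -0.0818  0.1082] yang -9.1 tilt z [ 3.4e-03 -1.0e-04 -1.0e+00] F [-5.2  0.8 12.9] M [ 0.22  1.06 -0.01] open 0.0185 q [-1.920e-01  2.830e-01  2.083e+00  1.000e-03  7.720e-01 -3.400e-02]
shift [ 0.1 -1.4  2.2] az 0.1
rotvec [ 0.19 -0.03  0.1 ]
```

```bash
python3 -m jog '[0,0,1,0,0,0,0.6]' 12
python3 -c "
from h import *
tgt([.541,-.0815,.106],-9.2)"
```

```text
time_s: 6.17
position: [0.5424, -0.0818, 0.1077]
tcp_rot: [0.761, 0.649, 0.001, 0.001]
wrist_force: [-4.9, 0.6, 12.7]
opening: 0.0185
t 6.17 pos [ 0.5424 -0.0818  0.1077] yang -9.1 tilt z [ 0.0031 -0.     -1.    ] F [-4.9  0.6 12.7] M [ 0.18  0.97 -0.01] open 0.0185 q [-1.920e-01  2.840e-01  2.083e+00  1.000e-03  7.710e-01 -3.400e-02]
shift [ 0.1 -1.4  1.6] az 0.1
rotvec [ 0.17 -0.03  0.1 ]
```

```bash
python3 -m jog '[0,0,0,0,0,-2,0.6]' 12
python3 -c "
from h import *
tgt([.541,-.0815,.106],-9.2)"
```

```text
time_s: 6.25
position: [0.5425, -0.0818, 0.1081]
tcp_rot: [0.75, 0.662, 0.001, 0.001]
wrist_force: [-1.7, 2.0, 11.7]
opening: 0.0183
t 6.25 pos [ 0.5425 -0.0818  0.1081] yang -7.14 tilt z [ 3.e-03  1.e-04 -1.e+00] F [-1.7  2.  11.7] M [ 0.48  0.48 -0.13] open 0.0183 q [-1.920e-01  2.840e-01  2.083e+00  1.000e-03  7.720e-01 -6.900e-02]
shift [ 0.1 -1.5  2.1] az 2.06
rotvec [ 0.17 -0.03  2.06]
```

```bash
python3 -m jog '[0,0,0.7,0,0,-2,0.6,0,0,0.5,0,0,-2,0.6]' 12
python3 -c "
from h import *
tgt([.541,-.0815,.106],-9.2)
cv2.imwrite('pics/f.png',read_camera('wrist')['img'])"
```

```text
time_s: 6.42
position: [0.5435, -0.0816, 0.1083]
tcp_rot: [0.725, 0.688, 0.002, 0.001]
wrist_force: [-2.7, 2.9, 11.2]
opening: 0.018
t 6.42 pos [ 0.5435 -0.0816  0.1083] yang -2.99 tilt z [ 4.5e-03  4.0e-04 -1.0e+00] F [-2.7  2.9 11.2] M [ 0.44  0.53 -0.12] open 0.018 q [-1.920e-01  2.840e-01  2.081e+00  2.000e-03  7.710e-01 -1.410e-01]
shift [ 0.  -2.5  2.2] az 6.21
rotvec [ 0.25 -0.05  6.21]
```

View pics/f.png

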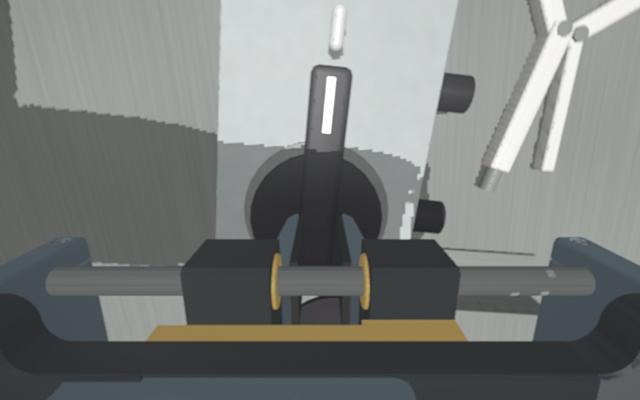

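The bar has not followed: it is still in line with the box at (330,65)-(320,260) while the tool has turned 6°. Grip is too loose; close properly.

```bash
python3 -m jog '[0,-1,0.5,0,0,2,0.8,0,-1,0.3,0,0,2,1,0,0,0.3,0,0,2,1,0,0,0.3,0,0,0,1]' 30
python3 -c "
from h import *
tgt([.541,-.0815,.106],-9.2)"
```

```text
time_s: 6.8
position: [0.5407, -0.0815, 0.1086]
tcp_rot: [0.76, 0.649, 0.001, 0.0]
wrist_force: [-5.9, 0.3, 11.8]
opening: 0.0003
t 6.8 pos [ 0.5407 -0.0815  0.1086] yang -9.01 tilt z [ 1.6e-03  5.0e-04 -1.0e+00] F [-5.9  0.3 11.8] M [0.1  0.95 0.04] open 0.0003 q [-1.930e-01  2.810e-01  2.085e+00  1.000e-03  7.740e-01 -3.600e-02]
shift [0.  0.3 2.6] az 0.19
rotvec [ 0.09 -0.04  0.19]
```

Opening went to 0: the bar isn't between the fingers. Looking.

Run:
```python
from h import *
a=read_camera("side")["img"];b=read_camera("top")["img"];w=read_camera("wrist")["img"]
cv2.imwrite("pics/g_side.png",cv2.resize(a[110:250,290:430],(700,600),interpolation=cv2.INTER_CUBIC))
cv2.imwrite("pics/g_w.png",w)
cv2.imwrite("pics/g_t.png",cv2.resize(b[155:275,255:455],None,fx=4,fy=4,interpolation=cv2.INTER_CUBIC))
```

```text
(no output)
```

View pics/g_side.png

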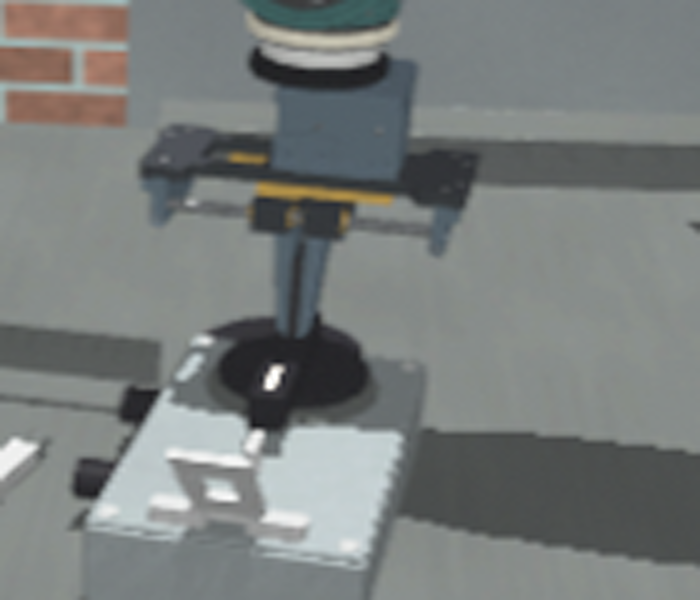

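View pics/g_w.png

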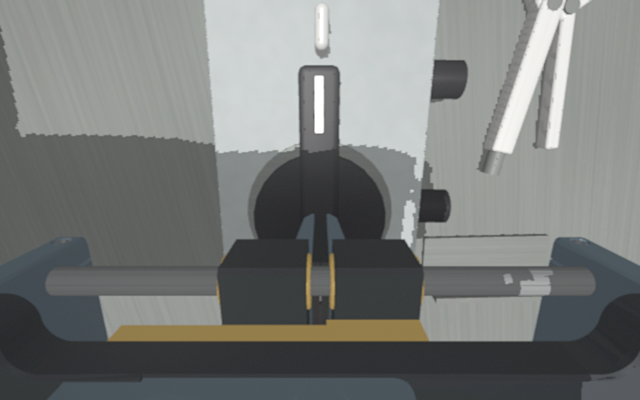

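View pics/g_t.png

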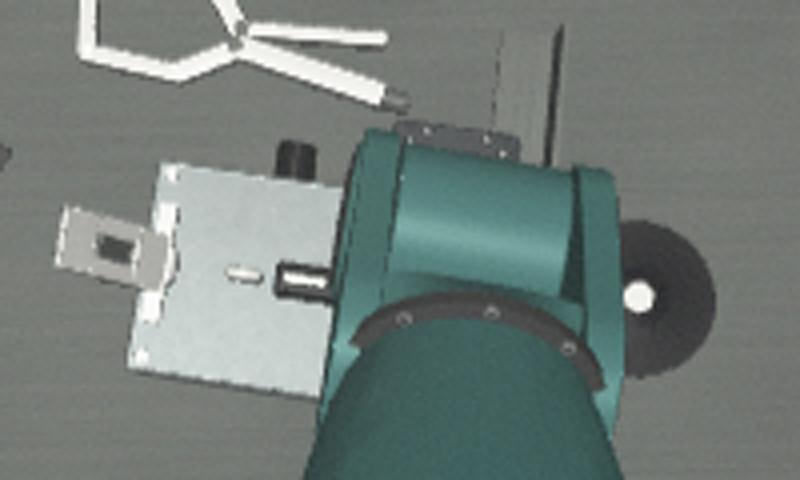

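Run:
```python
from h import *
s=sense();R=Rn.from_quat(s["tcp_rot"]).as_matrix();p=np.array(s["position"])
c=read_camera("side")
z=lambda q:((q[0]-290)*5,(q[1]-110)*600/140)
for n,o in dict(tip=[0,0,.025],tcp=[0,0,0],tipx=[.016,0,.025],tipmx=[-.016,0,.025],beam=[0,0,-.07]).items(): print(n,p+R@o,np.round(z(proj(c,p+R@o))))
yaw=np.radians(-9.2);Z=Rn.from_euler('z',yaw).as_matrix();ax=np.array([.541,-.0815,.07])
for n,o in dict(bartip=[0,.095,.054],barrear=[0,-.03,.054],axtop=[0,0,.054],disc=[0,0,.024],discL=[.045,0,.024],discR=[-.045,0,.024]).items(): print(n,np.round(z(proj(c,ax+Z@o))))
```

```text
tip [ 0.54083314 -0.08146384  0.08360682] [289. 365.]
tcp [ 0.54078876 -0.08147605  0.10860678] [292. 333.]
tipx [ 0.54330284 -0.0656556   0.08361893] [284. 376.]
tipmx [ 0.53836344 -0.09727208  0.08359472] [294. 354.]
beam [ 0.54066449 -0.08151023  0.17860666] [300. 240.]
bartip [261. 380.]
barrear [302. 294.]
axtop [293. 313.]
disc [290. 352.]
discL [216. 343.]
discR [365. 361.]
```

Run:
```python
import cv2,numpy as np
w=cv2.imread("pics/g_w.png")[140:300,220:420]
w=np.clip(255*(w/255.)**.5,0,255).astype(np.uint8)
cv2.imwrite("pics/g_w2.png",cv2.resize(w,None,fx=3.7,fy=3.7,interpolation=cv2.INTER_CUBIC))
a=cv2.imread("pics/g_side.png");a=np.clip(255*(a[150:450,150:450]/255.)**.5,0,255).astype(np.uint8)
cv2.imwrite("pics/g_s2.png",cv2.resize(a,None,fx=2,fy=2))
```

```text
(no output)
```

View pics/g_w2.png

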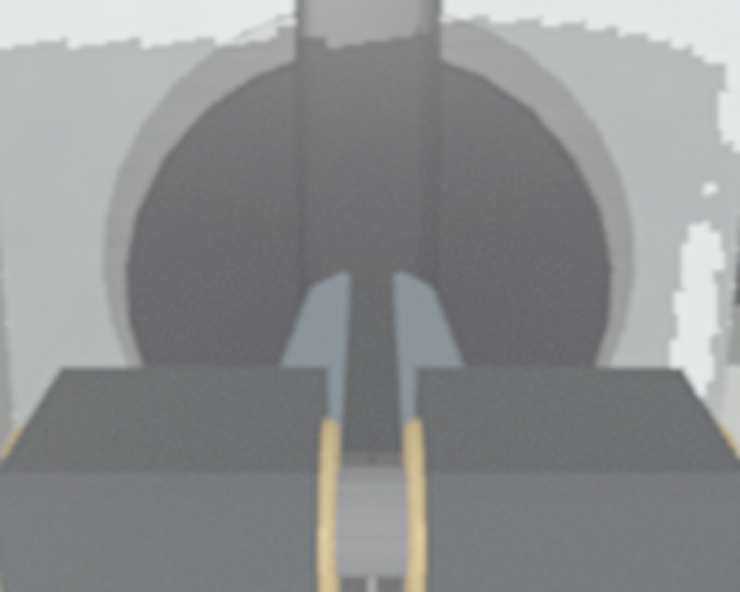

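View pics/g_s2.png

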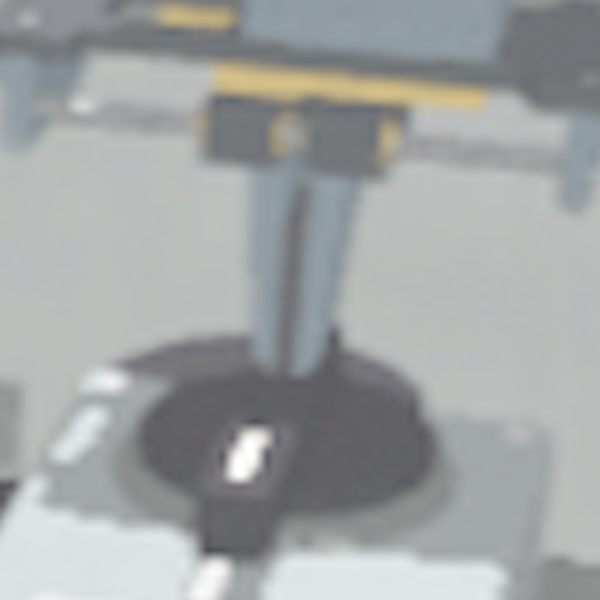

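The brightened views show the closed fingers resting on top of the bar: wrist tips at about row 213 cover it, side view tips at zoom (285,370). So the real fingertips sit about 34 mm above what pose + tip_extent says: first contact came at reading z≈0.1145 against the bar top at 0.124. No harm was done, since force stayed below 13 N. I'll take tip height = reading + ~0.0095, lift, open, and redo it.

```bash
python3 -m jog '[0,0,-8,0,0,0,1,0,0,-10,0,0,0,0.5,0,0,-8,0,0,0,-0.4,0,0,0,0,0,0,-0.4,0,0,0,0,0,0,-0.4,0,0,0,0,0,0,-0.4,0,0,0,0,0,0,-0.4,0,0,0,0,0,0,-0.4]' 20
python3 - <<'E'
from h import *
tgt([.541,-.0815,.088],-9.2)
a=read_camera("side");w=read_camera("wrist")["img"]
cv2.imwrite("pics/h_side.png",cv2.resize(a["img"][110:250,290:430],(700,700),interpolation=cv2.INTER_CUBIC))
cv2.imwrite("pics/h_w.png",w)
E
```

```text
time_s: 7.67
position: [0.5409, -0.0816, 0.1362]
tcp_rot: [0.76, 0.65, 0.001, 0.001]
wrist_force: [-0.6, -0.2, -0.4]
opening: 0.0439
t 7.67 pos [ 0.5409 -0.0816  0.1362] yang -8.88 tilt z [ 2.6e-03  3.0e-04 -1.0e+00] F [-0.6 -0.2 -0.4] M [-0.06 -0.05  0.01] open 0.0439 q [-1.930e-01  2.360e-01  2.077e+00  1.000e-03  8.260e-01 -3.800e-02]
shift [ 0.  -0.  48.2] az 0.32
rotvec [ 0.14 -0.04  0.32]
```

View pics/h_side.png

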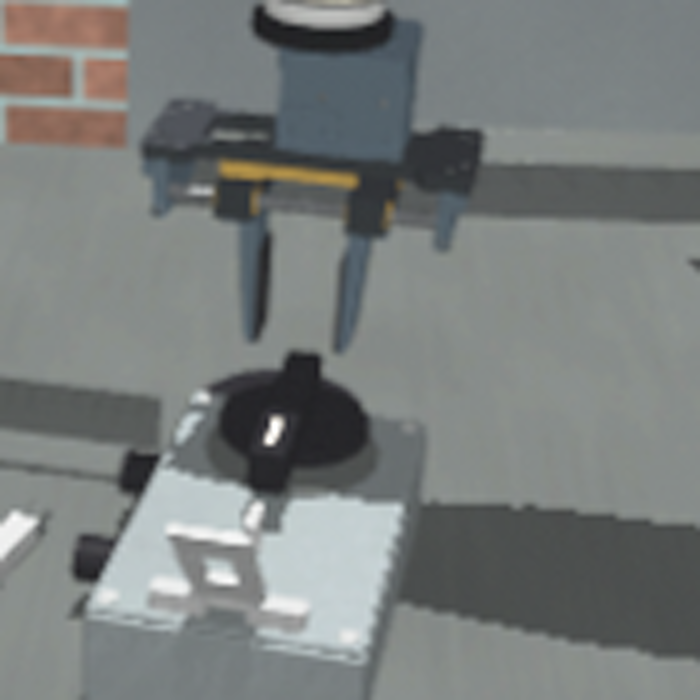

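View pics/h_w.png

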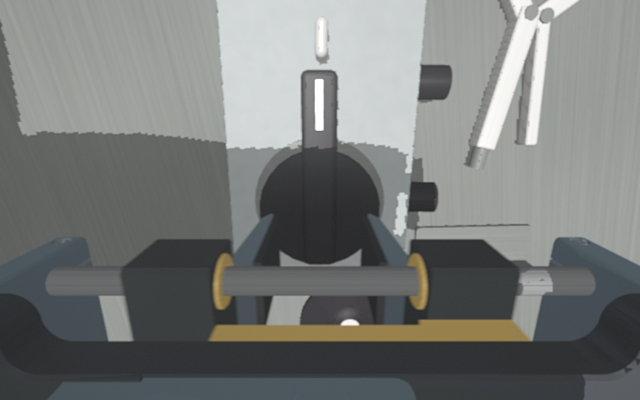

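Side view: fingertips at about (256,340) and (343,350) are clear above the bar, confirming the offset. I'll measure tip height against the vertical line through the TCP.

Run:
```python
from h import *
c=read_camera("side")
for u,v in [(256,340),(343,350),(300,345)]:
    U,V=u/5+290,v/5+110; o,d=ray(c,U,V)
    # nearest to plane y=-0.0815
    print(onz(c,U,V,.136), onz(c,U,V,.146), o+d*((-.0815-o[1])/d[1]))
for q in [(300,355),(313,360),(250,482),(275,482)]:
    U,V=q[0]/5+290,q[1]/5+110; print("bar",q,onz(c,U,V,.124))
```

```text
[ 0.56360635 -0.08783613  0.136     ] [ 0.56332213 -0.06794285  0.146     ] [ 0.56351582 -0.0815      0.13918506]
[ 0.51290833 -0.08173522  0.136     ] [ 0.51366912 -0.06196769  0.146     ] [ 0.51291739 -0.0815      0.13611899]
[ 0.53786045 -0.08481168  0.136     ] [ 0.53810691 -0.06498074  0.146     ] [ 0.53790161 -0.0815      0.13766996]
bar (300, 355) [ 0.53729687 -0.09555649  0.124     ]
bar (313, 360) [ 0.52955769 -0.09014467  0.124     ]
bar (250, 482) [0.56033742 0.05314763 0.124     ]
bar (275, 482) [0.54733176 0.05147458 0.124     ]
```

```bash
python3 -m jog '[0,0,10,0,0,-0.2,-0.4,0,0,10,0,0,-0.1,-0.4,0,0,10,0,0,0,-0.4,0,0,8,0,0,0,-0.4,0,0,4,0,0,0,-0.4,0,0,0,0,0,0,-0.4]' 20
python3 - <<'E'
from h import *
tgt([.541,-.0815,.088],-9.2)
a=read_camera("side")
cv2.imwrite("pics/i_side.png",cv2.resize(a["img"][110:250,290:430],(700,700),interpolation=cv2.INTER_CUBIC))
E
```

```text
time_s: 8.32
position: [0.54, -0.0814, 0.0882]
tcp_rot: [0.758, 0.652, 0.0, -0.0]
wrist_force: [-0.4, -0.3, -0.2]
opening: 0.0639
t 8.32 pos [ 0.54   -0.0814  0.0882] yang -8.55 tilt z [ 4.e-04  8.e-04 -1.e+00] F [-0.4 -0.3 -0.2] M [-0.02 -0.1  -0.05] open 0.0639 q [-1.93e-01  3.15e-01  2.09e+00  1.00e-03  7.36e-01 -4.40e-02]
shift [0.  1.  0.2] az 0.65
rotvec [ 0.01 -0.05  0.65]
```

View pics/i_side.png

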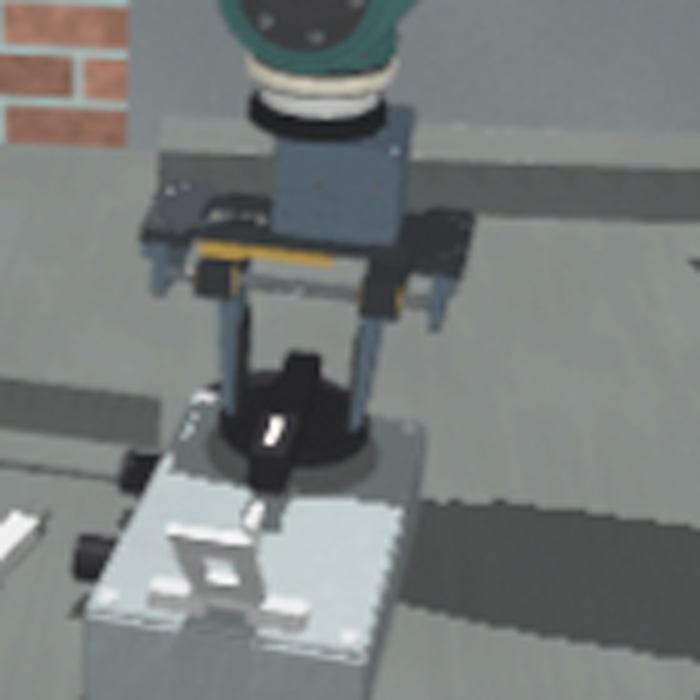

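The fingers now really straddle the bar, tips just above the disc at about (232,420) and (357,428). Closing.

```bash
python3 -m jog '[0,0.5,0,0,0,0.4,0,0,0,0,0,0,0,0.4,0,0,0,0,0,0,0.7,0,0,0,0,0,0,0.8,0,0,0,0,0,0,0.8,0,0,0,0,0,0,0.8,0,0,0,0,0,0,0.8]' 15
python3 -c "
from h import *
tgt([.541,-.0815,.0845],-9.2)"
```

```text
time_s: 8.95
position: [0.5406, -0.0814, 0.0898]
tcp_rot: [0.76, 0.65, 0.0, -0.0]
wrist_force: [-8.1, 1.5, 7.7]
opening: 0.022
t 8.95 pos [ 0.5406 -0.0814  0.0898] yang -8.99 tilt z [ 2.e-04  7.e-04 -1.e+00] F [-8.1  1.5  7.7] M [0.16 1.36 0.18] open 0.022 q [-1.930e-01  3.130e-01  2.089e+00  1.000e-03  7.400e-01 -3.700e-02]
shift [-0.   0.4  5.3] az 0.21
rotvec [ 0.01 -0.04  0.21]
```

```bash
python3 -m jog '[0,-0.7,1.5,0,0,0,0.8,0,-0.5,2,0,0,0,0.8]' 15
python3 -c "
from h import *
tgt([.541,-.0815,.076],-9.2)"
```

```text
time_s: 9.12
position: [0.5404, -0.0814, 0.0877]
tcp_rot: [0.76, 0.65, 0.001, 0.001]
wrist_force: [-0.9, 0.5, 10.1]
opening: 0.0216
t 9.12 pos [ 0.5404 -0.0814  0.0877] yang -8.96 tilt z [ 2.1e-03  3.0e-04 -1.0e+00] F [-0.9  0.5 10.1] M [0.15 0.23 0.15] open 0.0216 q [-1.930e-01  3.150e-01  2.091e+00  1.000e-03  7.340e-01 -3.700e-02]
shift [ 0.   0.6 11.7] az 0.24
rotvec [ 0.12 -0.03  0.24]
```

```bash
python3 -m jog '[0,-0.3,2,0,0,0,0.8,0,0,2,0,0,0,0.8]' 15
python3 -c "
from h import *
tgt([.541,-.0815,.076],-9.2)"
```

```text
time_s: 9.28
position: [0.5405, -0.0814, 0.085]
tcp_rot: [0.76, 0.65, 0.001, 0.001]
wrist_force: [-6.4, 0.1, 11.3]
opening: 0.022
t 9.28 pos [ 0.5405 -0.0814  0.085 ] yang -8.94 tilt z [ 2.6e-03  1.0e-04 -1.0e+00] F [-6.4  0.1 11.3] M [0.16 1.13 0.11] open 0.022 q [-1.920e-01  3.200e-01  2.091e+00  1.000e-03  7.280e-01 -3.700e-02]
shift [-0.   0.5  9. ] az 0.26
rotvec [ 0.15 -0.03  0.26]
```

```bash
python3 -m jog '[0,-0.3,1.5,0,0,0,0.8,0,-0.3,1.2,0,0,0,0.8]' 15
python3 -c "
from h import *
tgt([.541,-.0815,.076],-9.2)"
```

```text
time_s: 9.45
position: [0.5404, -0.0814, 0.0836]
tcp_rot: [0.76, 0.65, 0.001, 0.001]
wrist_force: [-3.9, 0.9, 12.2]
opening: 0.022
t 9.45 pos [ 0.5404 -0.0814  0.0836] yang -8.92 tilt z [ 0.0033 -0.     -1.    ] F [-3.9  0.9 12.2] M [0.2  0.73 0.06] open 0.022 q [-1.920e-01  3.220e-01  2.092e+00  1.000e-03  7.240e-01 -3.700e-02]
shift [-0.   0.6  7.6] az 0.28
rotvec [ 0.18 -0.03  0.28]
```

```bash
python3 -m jog '[0,-0.3,1,0,0,0,0.8]' 15
python3 -c "
from h import *
tgt([.541,-.0815,.076],-9.2)"
```

```text
time_s: 9.53
position: [0.5404, -0.0814, 0.0833]
tcp_rot: [0.76, 0.65, 0.001, 0.001]
wrist_force: [-3.6, 0.8, 11.4]
opening: 0.0219
t 9.53 pos [ 0.5404 -0.0814  0.0833] yang -8.91 tilt z [ 3.6e-03 -1.0e-04 -1.0e+00] F [-3.6  0.8 11.4] M [0.23 0.79 0.02] open 0.0219 q [-1.920e-01  3.230e-01  2.092e+00  1.000e-03  7.230e-01 -3.800e-02]
shift [0.  0.5 7.3] az 0.29
rotvec [ 0.2  -0.02  0.29]
```

```bash
python3 -m jog '[0,-0.3,1.7,0,0,0,0.8,0,-0.3,1.7,0,0,0,0.8]' 15
python3 -c "
from h import *
tgt([.541,-.0815,.076],-9.2)"
```

```text
time_s: 9.7
position: [0.5404, -0.0814, 0.0814]
tcp_rot: [0.76, 0.65, 0.002, 0.002]
wrist_force: [-4.5, -0.3, 13.3]
opening: 0.0221
t 9.7 pos [ 0.5404 -0.0814  0.0814] yang -8.9 tilt z [ 4.3e-03 -3.0e-04 -1.0e+00] F [-4.5 -0.3 13.3] M [0.16 0.85 0.03] open 0.0221 q [-1.920e-01  3.260e-01  2.093e+00  1.000e-03  7.190e-01 -3.800e-02]
shift [0.  0.6 5.4] az 0.3
rotvec [ 0.25 -0.02  0.3 ]
```

```bash
python3 -m jog '[0,-0.3,1.5,0,0,0,0.8]' 15
python3 -c "
from h import *
tgt([.541,-.0815,.076],-9.2)"
```

```text
time_s: 9.78
position: [0.5405, -0.0814, 0.0807]
tcp_rot: [0.76, 0.65, 0.002, 0.002]
wrist_force: [-3.9, 1.5, 13.6]
opening: 0.022
t 9.78 pos [ 0.5405 -0.0814  0.0807] yang -8.9 tilt z [ 4.7e-03 -4.0e-04 -1.0e+00] F [-3.9  1.5 13.6] M [0.19 0.9  0.14] open 0.022 q [-1.920e-01  3.270e-01  2.093e+00  1.000e-03  7.170e-01 -3.800e-02]
shift [-0.   0.5  4.7] az 0.3
rotvec [ 0.27 -0.02  0.3 ]
```

```bash
python3 -m jog '[0,0,0.9,0,0,-2,0.8,0,0,0.9,0,0,-2,0.8]' 15
python3 -c "
from h import *
tgt([.541,-.0815,.076],-9.2)
cv2.imwrite('pics/j.png',read_camera('wrist')['img'])"
```

```text
time_s: 9.95
position: [0.5406, -0.0814, 0.0803]
tcp_rot: [0.736, 0.677, 0.002, 0.002]
wrist_force: [-5.6, 0.2, 13.1]
opening: 0.0222
t 9.95 pos [ 0.5406 -0.0814  0.0803] yang -4.85 tilt z [ 4.4e-03 -3.0e-04 -1.0e+00] F [-5.6  0.2 13.1] M [ 0.16  1.09 -0.08] open 0.0222 q [-1.920e-01  3.280e-01  2.093e+00  1.000e-03  7.170e-01 -1.080e-01]
shift [-0.   0.4  4.3] az 4.35
rotvec [ 0.25 -0.02  4.35]
```

View pics/j.png

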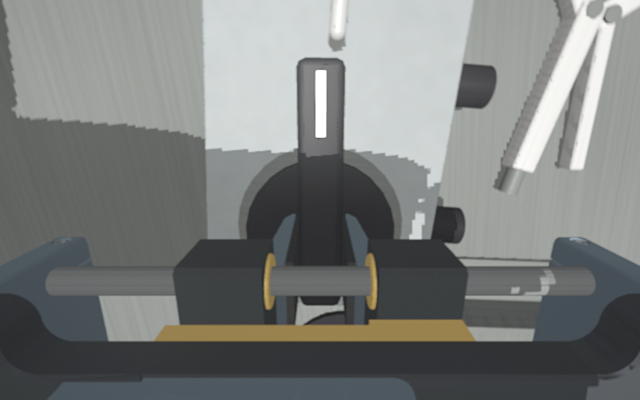

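The handle turns with the tool (bar stays at column 320 while the lid has rotated). Continue turning.

```bash
python3 -m jog '[0,-0.3,0.7,0,0,-4,0.8,0,-0.3,0.7,0,0,-4,0.8,0,0,0.7,0,0,-4,0.8,0,0,0.7,0,0,-4,0.8,0,0,0.7,0,0,-4,0.8]' 15
python3 -c "
from h import *
tgt([.541,-.0815,.08],110.8)"
```

```text
time_s: 10.42
position: [0.5414, -0.0814, 0.0808]
tcp_rot: [0.602, 0.799, 0.002, 0.002]
wrist_force: [-4.5, 1.4, 13.0]
opening: 0.0217
t 10.42 pos [ 0.5414 -0.0814  0.0808] yang 16.0 tilt z [ 5.7e-03  2.0e-04 -1.0e+00] F [-4.5  1.4 13. ] M [ 0.37  0.96 -0.12] open 0.0217 q [-1.920e-01  3.270e-01  2.092e+00  2.000e-03  7.170e-01 -4.730e-01]
shift [-0.  -0.4  0.8] az -94.8
rotvec [  0.18   0.32 -94.8 ]
```

```bash
python3 -m jog '[0,0,0.7,0,0,-5,0.8,0,0,0.8,0,0,-5,0.8,0,0,0.8,0,0,-5,0.8,0,0,0.8,0,0,-5,0.8,0,0,0.8,0,0,-5,0.8,0,0,0.8,0,0,-5,0.8]' 15
python3 -c "
from h import *
tgt([.541,-.0815,.08],110.8)
cv2.imwrite('pics/k.png',read_camera('wrist')['img'])"
```

```text
time_s: 10.92
position: [0.5425, -0.0808, 0.0808]
tcp_rot: [0.363, 0.932, 0.002, 0.003]
wrist_force: [-4.0, 3.2, 14.2]
opening: 0.0219
t 10.92 pos [ 0.5425 -0.0808  0.0808] yang 47.37 tilt z [ 0.0061  0.0017 -1.    ] F [-4.   3.2 14.2] M [ 0.6   0.97 -0.18] open 0.0219 q [-0.192  0.329  2.09   0.004  0.718 -1.022]
shift [ 0.6 -1.5  0.8] az -63.43
rotvec [  0.17   0.34 -63.43]
```

View pics/k.png

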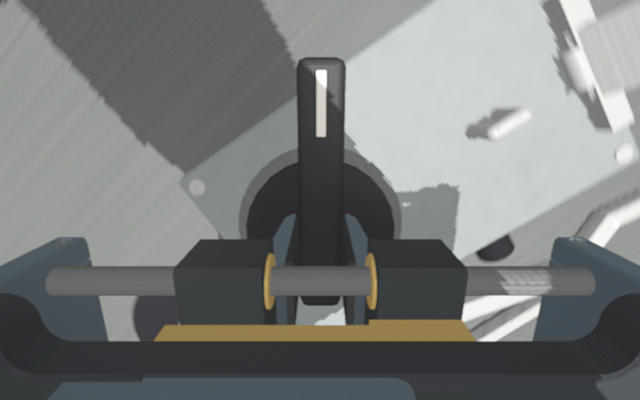

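Following well, at about 56°. Continuing.

```bash
python3 -m jog '[0.2,-0.4,0.7,0,0,-5,0.8,0.2,-0.4,0.7,0,0,-5,0.8,0,0,0.7,0,0,-5,0.8,0,0,0.7,0,0,-5,0.8,0,0,0.7,0,0,-5,0.8,0,0,0.7,0,0,-5,0.8]' 15
python3 -c "
from h import *
tgt([.541,-.0815,.08],110.8)"
```

```text
time_s: 11.47
position: [0.5432, -0.0797, 0.0814]
tcp_rot: [0.096, 0.995, 0.002, 0.004]
wrist_force: [-5.2, 4.6, 13.4]
opening: 0.0217
t 11.47 pos [ 0.5432 -0.0797  0.0814] yang 78.95 tilt z [ 0.0075  0.0042 -1.    ] F [-5.2  4.6 13.4] M [ 0.72  0.95 -0.21] open 0.0217 q [-0.191  0.328  2.089  0.008  0.718 -1.575]
shift [ 1.8 -2.2  1.4] az -31.85
rotvec [  0.21   0.45 -31.85]
```

```bash
python3 -m jog '[0.2,-0.4,0.7,0,0,-5,0.8,0.2,-0.4,0.7,0,0,-5,0.8,0,0,0.7,0,0,-5,0.8,0,0,0.7,0,0,-4,0.8]' 15
python3 -c "
from h import *
tgt([.541,-.0815,.08],110.8)"
```

```text
time_s: 11.8
position: [0.5433, -0.0788, 0.0815]
tcp_rot: [-0.078, 0.997, 0.003, 0.004]
wrist_force: [-5.8, 1.0, 12.8]
opening: 0.0216
t 11.8 pos [ 0.5433 -0.0788  0.0815] yang 98.9 tilt z [ 0.0075  0.007  -0.9999] F [-5.8  1.  12.8] M [ 0.2   1.13 -0.17] open 0.0216 q [-0.191  0.328  2.089  0.013  0.719 -1.926]
shift [ 2.7 -2.3  1.4] az -11.9
rotvec [  0.28   0.52 -11.9 ]
```

```bash
python3 -m jog '[0.5,-0.4,0.7,0,0,-4,0.8,0.5,-0.4,0.7,0,0,-3.5,0.8,0,0,0.7,0,0,-2,0.8]' 15
python3 -c "
from h import *
tgt([.541,-.0815,.08],110.8)"
```

```text
time_s: 12.05
position: [0.5433, -0.0784, 0.0817]
tcp_rot: [-0.165, 0.986, 0.004, 0.005]
wrist_force: [-6.0, 0.4, 12.2]
opening: 0.0218
t 12.05 pos [ 0.5433 -0.0784  0.0817] yang 108.96 tilt z [ 0.0084  0.0095 -0.9999] F [-6.   0.4 12.2] M [ 0.13  0.99 -0.17] open 0.0218 q [-0.191  0.327  2.089  0.017  0.718 -2.105]
shift [ 3.2 -2.2  1.7] az -1.84
rotvec [ 0.35  0.64 -1.84]
```

```bash
python3 -m jog '[0.3,0,0.7,0,0,-2,0.8,0,0,0.5,0,0,-1.5,0.8]' 15
python3 -c "
from h import *
tgt([.541,-.0815,.08],110.8)
cv2.imwrite('pics/l.png',read_camera('wrist')['img'])"
```

```text
time_s: 12.22
position: [0.5433, -0.0782, 0.082]
tcp_rot: [-0.196, 0.981, 0.004, 0.005]
wrist_force: [-4.9, 1.8, 12.5]
opening: 0.0224
t 12.22 pos [ 0.5433 -0.0782  0.082 ] yang 112.65 tilt z [ 0.0087  0.0101 -0.9999] F [-4.9  1.8 12.5] M [ 0.45  0.84 -0.59] open 0.0224 q [-0.191  0.327  2.089  0.018  0.719 -2.17 ]
shift [ 3.5 -2.2  1.9] az 1.85
rotvec [0.35 0.68 1.84]
```

View pics/l.png

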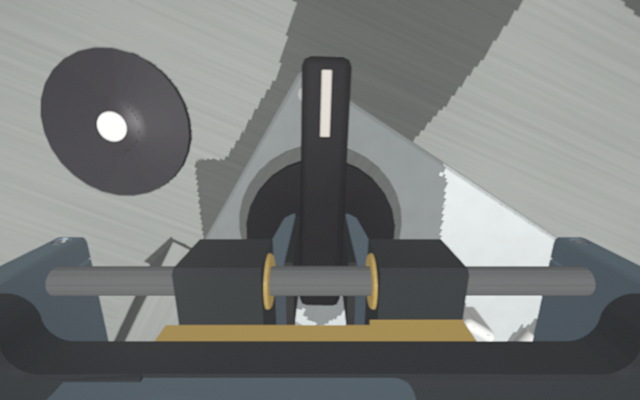

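Moment about the axis jumped to 0.59 N m and the bar starts to slip at column 326, so this is the off stop. Let it rise, held against the stop, then open.

```bash
python3 -m jog '[0,0,0,0,0,-0.8,0.8,0,0,-2,0,0,-0.5,0.8,0,0,-3,0,0,-0.3,0.8,0,0,-3,0,0,-0.3,0.8]' 8
python3 -c "
from h import *
tgt([.541,-.0815,.08],110.8)"
```

```text
time_s: 12.6
position: [0.5432, -0.0779, 0.0917]
tcp_rot: [-0.213, 0.977, 0.005, 0.005]
wrist_force: [2.0, -1.9, -13.6]
opening: 0.0233
t 12.6 pos [ 0.5432 -0.0779  0.0917] yang 114.64 tilt z [ 0.0082  0.0111 -0.9999] F [  2.   -1.9 -13.6] M [-0.24 -0.4  -0.27] open 0.0233 q [-0.191  0.31   2.088  0.018  0.738 -2.206]
shift [ 3.6 -2.4 11.6] az 3.84
rotvec [0.4  0.68 3.83]
```

```bash
python3 -m jog '[0,0,-1,0,0,0,0.6,0,0,0,0,0,0,0.3,0,0,0,0,0,0,0,0,0,0,0,0,0,-0.4,0,0,0,0,0,0,-0.4,0,0,0,0,0,0,-0.4,0,0,0,0,0,0,-0.4]' 8
python3 -c "
from h import *
tgt([.541,-.0815,.08],110.8)"
```

```text
time_s: 13.18
position: [0.5438, -0.0781, 0.0931]
tcp_rot: [-0.213, 0.977, 0.004, 0.006]
wrist_force: [0.6, -0.2, 0.4]
opening: 0.0607
t 13.18 pos [ 0.5438 -0.0781  0.0931] yang 114.65 tilt z [ 0.0096  0.0107 -0.9999] F [ 0.6 -0.2  0.4] M [ 0.13 -0.09 -0.01] open 0.0607 q [-0.191  0.308  2.087  0.018  0.739 -2.206]
shift [ 4.1 -2.  13.1] az 3.85
rotvec [0.35 0.74 3.84]
```

```bash
python3 -m jog '[0,0,-10,0,0,0,-0.4,0,0,-20,0,0,0,-0.4,0,0,-25,0,0,0,-0.4,0,0,-25,0,0,0,0,0,0,-25,0,0,0,1,0,0,-20,0,0,0,1,0,0,0,0,0,0,1]' 20
python3 - <<'E'
from h import *
tgt([.586,.195,.23],-9.2)
a=read_camera("side");w=read_camera("wrist")["img"]
cv2.imwrite("pics/m_side.png",cv2.resize(a["img"][80:250,260:430],(700,700),interpolation=cv2.INTER_CUBIC))
cv2.imwrite("pics/m_w.png",w)
E
```

```text
time_s: 13.77
position: [0.5415, -0.0793, 0.2265]
tcp_rot: [-0.213, 0.977, 0.005, 0.005]
wrist_force: [0.2, 0.6, 0.5]
opening: 0.0401
t 13.77 pos [ 0.5415 -0.0793  0.2265] yang 114.65 tilt z [ 0.0069  0.0112 -0.9999] F [0.2 0.6 0.5] M [ 0.13 -0.16 -0.03] open 0.0401 q [-0.194  0.108  2.033  0.015  0.996 -2.203]
shift [-1.549e+02  2.307e+02 -1.000e-01] az 123.85
rotvec [ 9.2000e-01 -9.0000e-02  1.2385e+02]
```

View pics/m_side.png

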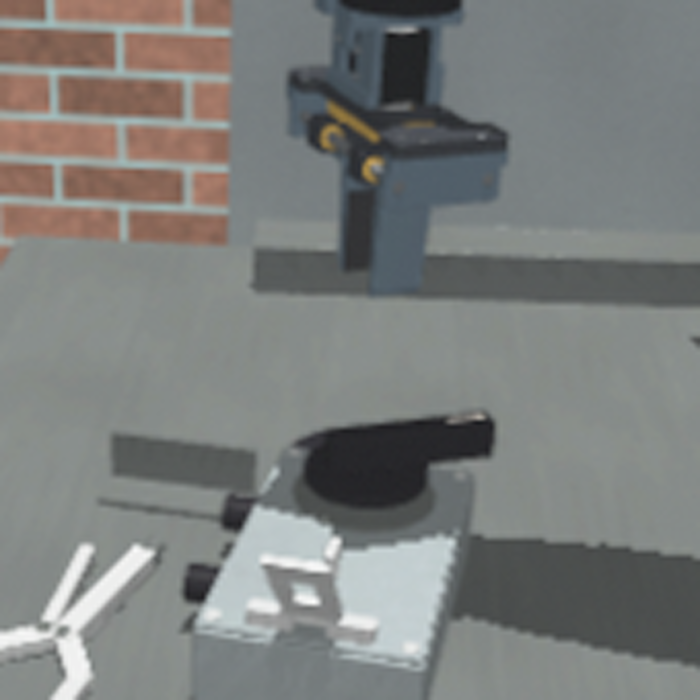

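View pics/m_w.png

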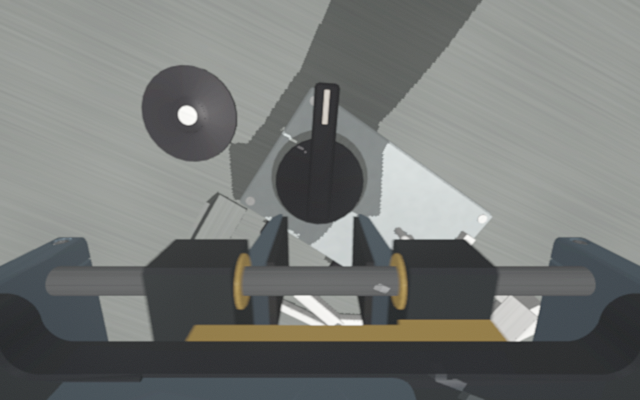

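Handle points toward the robot in the side view (tip at (490,425)). Bar in wrist view runs from (327,84) down to about (319,215). I'll check its angle.

Run:
```python
from h import *
s=sense(); c=read_camera("wrist"); i=c["img"]
cv2.imwrite("pics/m2.png",cv2.resize(i[75:235,260:380],None,fx=4.5,fy=3.7,interpolation=cv2.INTER_CUBIC))
# white stripe on bar
m=(i.min(2)>170).astype(np.uint8); m[:, :310]=0; m[:,345:]=0; m[:85]=0; m[130:]=0
ys,xs=np.nonzero(m); print(len(xs),xs.mean(),ys.mean())
l=cv2.fitLine(np.column_stack([xs,ys]).astype(np.float32),2,0,.01,.01).ravel();print(l)
a=wr(c,s,l[2]-20*l[0],l[3]-20*l[1],.124);b=wr(c,s,l[2]+20*l[0],l[3]+20*l[1],.124)
for d in (a-b,b-a): print(a,b,np.degrees(np.arctan2(d[1],d[0])))
ctr=wr(c,s,xs.mean(),ys.mean(),.124); ax=np.array([.541,-.0815,0]);d=ctr-ax;print(np.degrees(np.arctan2(d[1],d[0]))%360, np.linalg.norm(d[:2]))
```

```text
159 324.29559748427675 107.30188679245283
[ 3.9438464e-02 -9.9922198e-01  3.2429559e+02  1.0730189e+02]
[ 0.48552362 -0.10056192  0.124     ] [ 0.45537473 -0.1130785   0.124     ] 22.546232159165395
[ 0.48552362 -0.10056192  0.124     ] [ 0.45537473 -0.1130785   0.124     ] -157.45376784083462
199.75297411786357 0.07523221934945165
```

Angle comes out at about 120° (stripe line 202.5° against the expected 200.8°), and it pulled against its upper stop while gripped, so it is up. Now rotate back and go beyond the hasp with closed fingers.

```bash
python3 -m jog '[0,0,0,0,0,3,1,0,0,-1,0,0,6.8,1,0,0,0,0,0,6.8,1,0,0,0,0,0,6.8,1,0,0,0,0,0,6.8,1,0,0,0,0,0,6.8,1,0,0,0,0,0,6.8,1,0,0,0,0,0,6.8,1,0,0,0,0,0,6.8,1,0,0,0,0,0,6.8,1,0,0,0,0,0,6.8,1,0,0,0,0,0,6.8,1,0,0,0,0,0,6.8,1,0,0,0,0,0,6.8,1,0,0,0,0,0,6.8,1,0,0,0,0,0,6.8,1,0,0,0,0,0,6.8,1,0,0,0,0,0,3,1]' 30
python3 - <<'E'
from h import *
tgt([.586,.195,.23],-9.2)
E
```

```text
time_s: 15.42
position: [0.5244, -0.0758, 0.1973]
tcp_rot: [0.742, 0.67, -0.008, -0.021]
wrist_force: [0.0, 0.1, 0.2]
opening: 0.0003
t 15.42 pos [ 0.5244 -0.0758  0.1973] yang -5.81 tilt z [-0.0402  0.0204 -0.999 ] F [0.  0.1 0.2] M [-0.01 -0.13  0.03] open 0.0003 q [-0.194  0.14   2.059  0.015  0.987 -0.101]
shift [276.2  32.5 -29.6] az 3.39
rotvec [-2.44 -0.86  3.37]
```

```bash
python3 -m jog '[0,0,-20,-1.2,-0.4,1.5,1,10,2,-12,-1.2,-0.4,1.5,1,25,3,-3,0,0,0.4,1,30,3,-1,0,0,0,1,30,3,-1,0,0,0,1,30,3,-1,0,0,0,1,30,3,-1,0,0,0,1,30,3,-1,0,0,0,1,30,3,-1,0,0,0,1,25,3,0,0,0,0,1,20,2,0,0,0,0,1,0,0,0,0,0,0,1]' 30
python3 - <<'E'
from h import *
tgt([.586,.195,.115],-9.2)
a=read_camera("side");w=read_camera("wrist")["img"]
cv2.imwrite("pics/n_side.png",cv2.resize(a["img"][80:280,240:440],(700,700),interpolation=cv2.INTER_CUBIC))
cv2.imwrite("pics/n_w.png",w)
E
```

```text
time_s: 16.42
position: [0.5899, 0.1863, 0.2216]
tcp_rot: [0.766, 0.643, -0.01, -0.008]
wrist_force: [0.3, -0.5, -0.8]
opening: 0.0006
t 16.42 pos [0.5899 0.1863 0.2216] yang -9.94 tilt z [-2.640e-02 -5.000e-04 -9.997e-01] F [ 0.3 -0.5 -0.8] M [-0.01 -0.11 -0.03] open 0.0006 q [0.265 0.244 1.88  0.007 1.043 0.435]
shift [  8.4  -2.6 106.6] az -0.74
rotvec [-1.49  0.28 -0.74]
```

View pics/n_side.png

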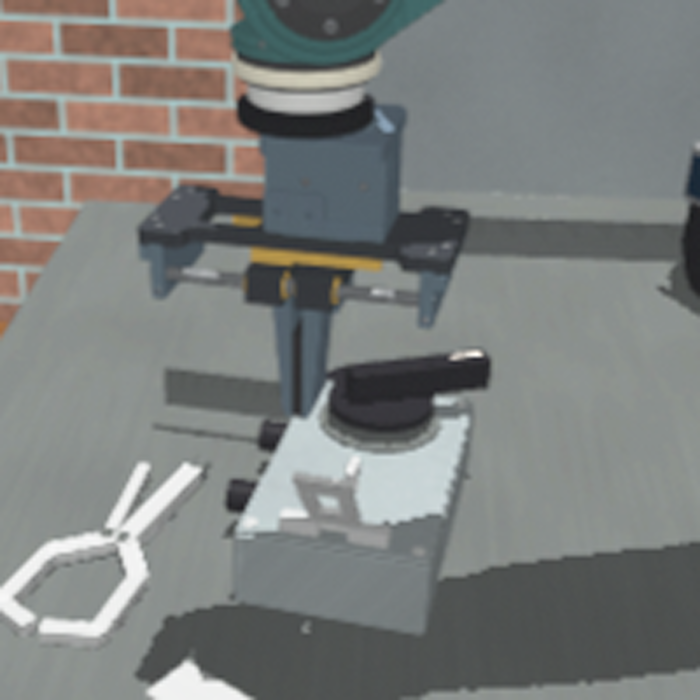

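View pics/n_w.png

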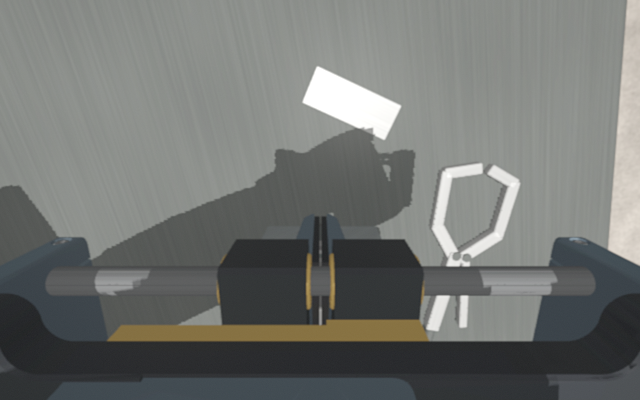

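```bash
python3 -m jog '[5,-2,15,-0.8,0,-0.3,1,4,-2,20,-0.5,0,0,1,0,0,20,0,0,0,1,0,0,20,0,0,0,1,0,0,15,0,0,0,1,0,0,8,0,0,0,1,0,0,0,0,0,0,1]' 30
python3 - <<'E'
from h import *
tgt([.580,.160,.115],-9.2)
a=read_camera("side");w=read_camera("top")["img"]
cv2.imwrite("pics/o_side.png",cv2.resize(a["img"][80:280,240:440],(700,700),interpolation=cv2.INTER_CUBIC))
cv2.imwrite("pics/o_t.png",cv2.resize(w[140:280,220:420],None,fx=4,fy=4))
E
```

```text
time_s: 17.1
position: [0.5823, 0.1852, 0.1169]
tcp_rot: [0.766, 0.643, -0.006, 0.0]
wrist_force: [-1.6, -0.5, 0.3]
opening: 0.0002
t 17.1 pos [0.5823 0.1852 0.1169] yang -9.94 tilt z [-0.0083 -0.0075 -0.9999] F [-1.6 -0.5  0.3] M [-0.01 -0.05 -0.03] open 0.0002 q [ 0.272  0.363  1.948 -0.007  0.841  0.45 ]
shift [-25.2   2.1   2.1] az -0.74
rotvec [-0.4   0.5  -0.74]
```

View pics/o_side.png

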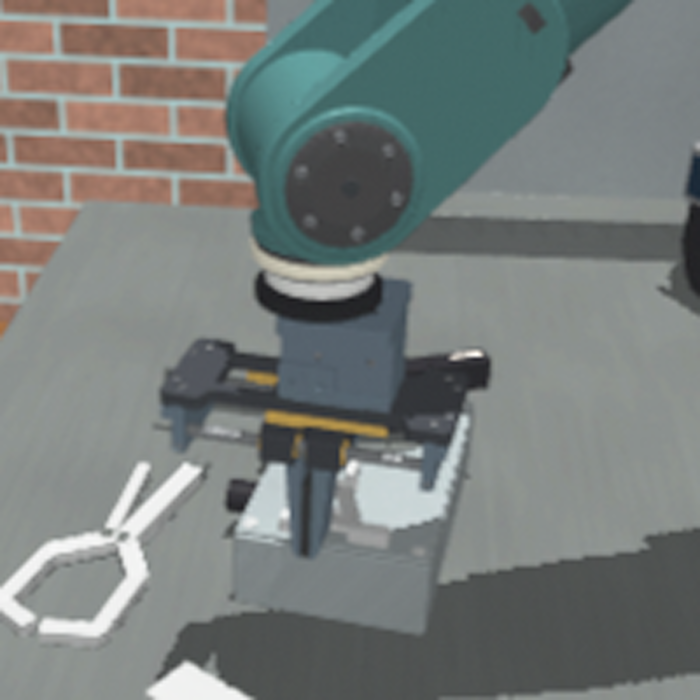

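View pics/o_t.png

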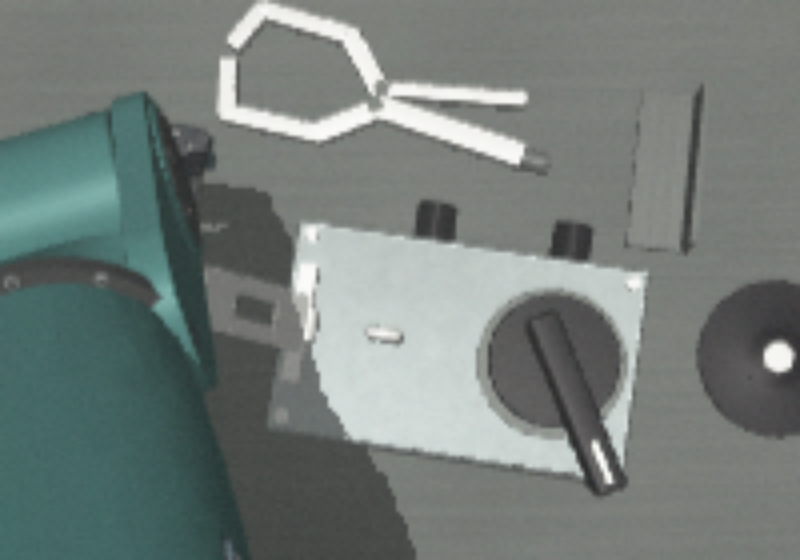

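Fingers stand just outside the hasp, centred on it. Pushing it over towards the staple.

```bash
python3 -m jog '[-5,0,0,0,0,-0.3,1,-7,0,0,0,0,-0.3,1,-7,0,0,0,0,0,1,-7,0,0,0,0,0,1]' 30
python3 -c "
from h import *
tgt([.567,.087,.115],-9.2)"
```

```text
time_s: 17.53
position: [0.5812, 0.1593, 0.1229]
tcp_rot: [0.762, 0.648, -0.002, 0.002]
wrist_force: [0.9, 3.0, 2.1]
opening: 0.0005
t 17.53 pos [0.5812 0.1593 0.1229] yang -9.23 tilt z [-3.0e-04 -4.7e-03 -1.0e+00] F [0.9 3.  2.1] M [ 0.49 -0.1  -0.03] open 0.0005 q [ 0.231  0.339  1.968 -0.006  0.836  0.396]
shift [-73.6  -2.5   8.2] az -0.03
rotvec [ 0.03  0.27 -0.03]
```

```bash
python3 -m jog '[-7,0,0,0,0,0,1,-7,0,0,0,0,0,1,-7,0,0,0,0,0,1,-7,0,0,0,0,0,1]' 30
python3 -c "
from h import *
tgt([.567,.087,.115],-9.2)"
```

```text
time_s: 17.87
position: [0.5772, 0.1284, 0.1248]
tcp_rot: [0.762, 0.648, -0.0, 0.002]
wrist_force: [0.2, 1.1, 0.4]
opening: 0.0003
t 17.87 pos [0.5772 0.1284 0.1248] yang -9.26 tilt z [ 0.0027 -0.004  -1.    ] F [0.2 1.1 0.4] M [ 0.16 -0.12  0.01] open 0.0003 q [ 0.182  0.318  1.993 -0.006  0.829  0.347]
shift [-42.5  -3.4  10. ] az -0.06
rotvec [ 0.19  0.2  -0.06]
```

```bash
python3 -m jog '[-8,-0.7,0,0,0,0,1,-8,-0.7,0,0,0,0,1,-8,-0.5,0,0,0,0,1,-8,-0.5,0,0,0,0,1,-8,0,0.5,0,0,0,1,-8,0,1,0,0,0,1]' 30
python3 - <<'E'
from h import *
tgt([.567,.087,.115],-9.2)
a=read_camera("side");w=read_camera("wrist")["img"]
cv2.imwrite("pics/p_side.png",cv2.resize(a["img"][80:280,240:440],(700,700),interpolation=cv2.INTER_CUBIC))
cv2.imwrite("pics/p_w.png",w)
E
```

```text
time_s: 18.37
position: [0.5657, 0.076, 0.1231]
tcp_rot: [0.762, 0.648, -0.0, 0.002]
wrist_force: [2.3, 1.2, -0.4]
opening: 0.0005
t 18.37 pos [0.5657 0.076  0.1231] yang -9.27 tilt z [ 0.0025 -0.0042 -1.    ] F [ 2.3  1.2 -0.4] M [ 0.34 -0.37  0.01] open 0.0005 q [ 0.095  0.292  2.034 -0.006  0.813  0.261]
shift [11.1 -0.5  8. ] az -0.07
rotvec [ 0.18  0.21 -0.07]
```

View pics/p_side.png

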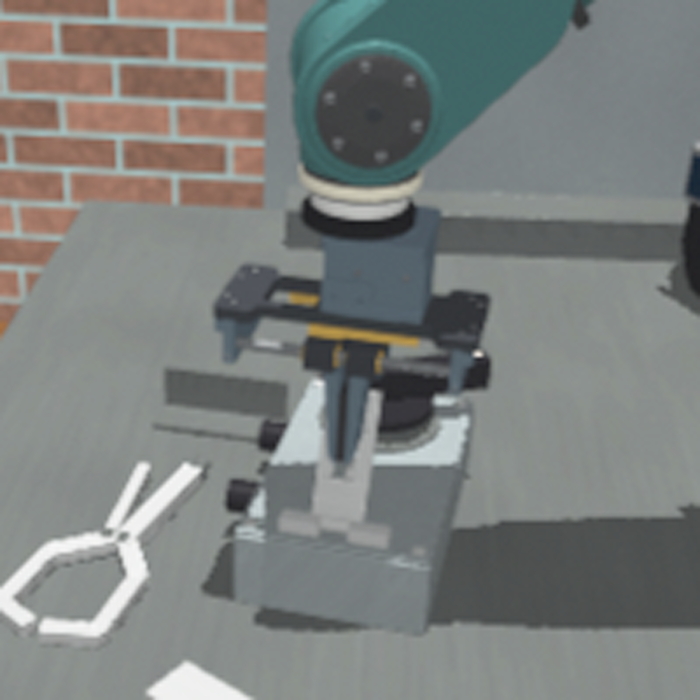

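View pics/p_w.png

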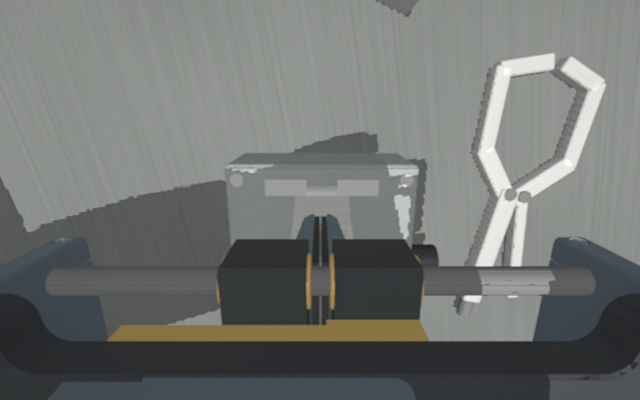

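Hasp is past upright, leaning towards the staple, with fingers centred on it. Continuing over and down.

```bash
python3 -m jog '[-7,0,1,0,0,0,1,-7,0,2,0,0,0,1,-7,0,2,0,0,0,1,-7,0,2,0,0,0,1,-7,0,2,0,0,0,1,-7,0,2,0,0,0,1]' 30
python3 -c "
from h import *
tgt([.5536,-.0035,.105],-9.2)"
```

```text
time_s: 18.97
position: [0.5578, 0.0316, 0.1108]
tcp_rot: [0.762, 0.648, -0.001, 0.002]
wrist_force: [0.6, 1.3, 0.4]
opening: 0.0003
t 18.97 pos [0.5578 0.0316 0.1108] yang -9.25 tilt z [ 0.0011 -0.0039 -1.    ] F [0.6 1.3 0.4] M [ 0.17 -0.1  -0.02] open 0.0003 q [ 0.017  0.294  2.061 -0.006  0.785  0.182]
shift [-35.3   1.5   5.9] az -0.05
rotvec [ 0.1   0.21 -0.05]
```

```bash
python3 -m jog '[-7,0.3,1.5,0,0,0,1,-7,0.3,1.5,0,0,0,1,-7,0.3,1,0,0,0,1,-7,0.3,1,0,0,0,1,-6,0.3,1,0,0,0,1,0,0,0,0,0,0,1]' 30
python3 - <<'E'
from h import *
tgt([.5536,-.0035,.090],-9.2)
a=read_camera("side");w=read_camera("wrist")["img"]
cv2.imwrite("pics/q_side.png",cv2.resize(a["img"][80:280,240:440],(700,700),interpolation=cv2.INTER_CUBIC))
cv2.imwrite("pics/q_w.png",w)
E
```

```text
time_s: 19.47
position: [0.5527, -0.0077, 0.1038]
tcp_rot: [0.762, 0.647, -0.001, 0.002]
wrist_force: [0.4, -0.4, 0.3]
opening: 0.0005
t 19.47 pos [ 0.5527 -0.0077  0.1038] yang -9.31 tilt z [-1.0e-04 -4.5e-03 -1.0e+00] F [ 0.4 -0.4  0.3] M [ 0.04 -0.07  0.02] open 0.0005 q [-0.054  0.298  2.074 -0.006  0.77   0.113]
shift [ 4.4  0.2 13.8] az -0.11
rotvec [ 0.04  0.25 -0.11]
```

View pics/q_side.png

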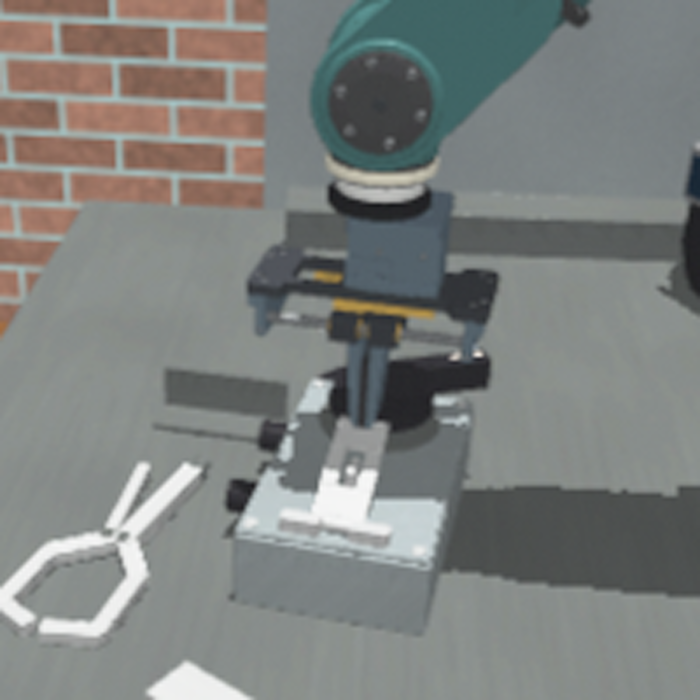

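View pics/q_w.png

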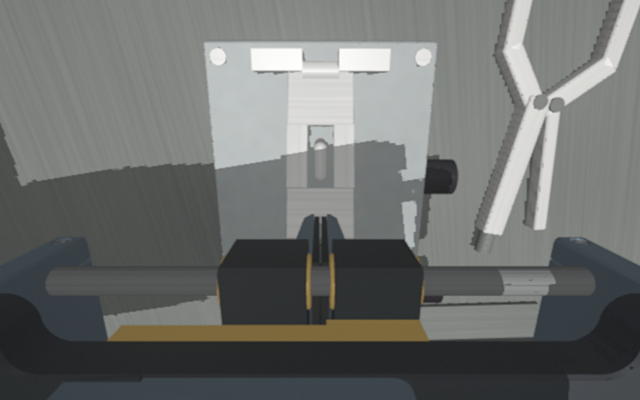

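The staple (320,155) shows through the slot and the fingers are above the strap's free end. Pressing down.

```bash
python3 -m jog '[2.5,0,4,0,0,0,1,2,0,6,0,0,0,1,0,0,6,0,0,0,1]' 30
python3 -c "
from h import *
tgt([.5536,-.0035,.069],-9.2)"
```

```text
time_s: 19.82
position: [0.5547, -0.0018, 0.0881]
tcp_rot: [0.762, 0.648, -0.001, 0.003]
wrist_force: [-0.3, -0.5, 1.4]
opening: 0.0004
t 19.82 pos [ 0.5547 -0.0018  0.0881] yang -9.28 tilt z [ 0.0027 -0.0047 -1.    ] F [-0.3 -0.5  1.4] M [-0.16 -0.05  0.04] open 0.0004 q [-0.043  0.326  2.075 -0.007  0.739  0.124]
shift [-1.8 -0.9 19.1] az -0.08
rotvec [ 0.19  0.24 -0.08]
```

```bash
python3 -m jog '[0,0,6,0,0,0,1,0,0,6,0,0,0,1]' 30
python3 -c "
from h import *
tgt([.5536,-.0035,.069],-9.2)"
```

```text
time_s: 19.98
position: [0.5547, -0.0012, 0.0746]
tcp_rot: [0.762, 0.648, -0.001, 0.003]
wrist_force: [0.5, -0.0, 0.8]
opening: 0.0002
t 19.98 pos [ 0.5547 -0.0012  0.0746] yang -9.22 tilt z [ 0.0024 -0.0047 -1.    ] F [ 0.5 -0.   0.8] M [-0.16 -0.01  0.01] open 0.0002 q [-0.042  0.349  2.077 -0.007  0.714  0.124]
shift [-2.4 -0.7  5.6] az -0.02
rotvec [ 0.18  0.24 -0.02]
```

```bash
python3 -m jog '[-1,0,3,0,0,0,1,0,0,3,0,0,0,1]' 30
python3 -c "
from h import *
tgt([.5536,-.0035,.069],-9.2)"
```

```text
time_s: 20.15
position: [0.5545, -0.0021, 0.0673]
tcp_rot: [0.761, 0.648, -0.001, 0.002]
wrist_force: [-10.6, -4.3, 47.6]
opening: 0.0001
t 20.15 pos [ 0.5545 -0.0021  0.0673] yang -9.18 tilt z [ 0.0016 -0.0048 -1.    ] F [-10.6  -4.3  47.6] M [-0.6   1.82  0.11] open 0.0001 q [-0.043  0.362  2.077 -0.007  0.701  0.122]
shift [-1.6 -0.7 -1.7] az 0.02
rotvec [0.14 0.25 0.02]
```

```bash
python3 -m jog '[0,0,2,0,0,0,1,0,0,2,0,0,0,1]' 30
python3 -c "
from h import *
tgt([.5536,-.0035,.069],-9.2)"
```

```text
time_s: 20.32
position: [0.5551, -0.0022, 0.0667]
tcp_rot: [0.761, 0.648, -0.002, 0.002]
wrist_force: [-25.7, 1.7, 64.8]
opening: 0.0003
t 20.32 pos [ 0.5551 -0.0022  0.0667] yang -9.16 tilt z [-8.0e-04 -4.8e-03 -1.0e+00] F [-25.7   1.7  64.8] M [0.74 4.76 0.28] open 0.0003 q [-0.044  0.364  2.075 -0.007  0.703  0.122]
shift [-1.5 -1.3 -2.3] az 0.04
rotvec [-0.    0.28  0.04]
```

A hard stop at tip height ≈0.077, just where the flat strap's top should be. Lift off and inspect.

```bash
python3 -m jog '[0,0,-4,0,0,0,1,0,0,-15,0,0,0,1,0,0,-25,0,0,0,1,0,0,-30,0,0,0,1,0,0,-30,0,0,0,1,0,0,-30,0,0,0,1,0,0,0,0,0,0,1]' 30
python3 - <<'E'
from h import *
tgt([.5536,-.0035,.069],-9.2)
a=read_camera("side");w=read_camera("wrist")["img"]
cv2.imwrite("pics/r_side.png",cv2.resize(a["img"][150:270,270:390],(720,600),interpolation=cv2.INTER_CUBIC))
cv2.imwrite("pics/r_w.png",w)
E
```

```text
time_s: 20.9
position: [0.5537, -0.0016, 0.2049]
tcp_rot: [0.761, 0.648, -0.004, -0.001]
wrist_force: [2.1, 0.2, 1.4]
opening: 0.0002
t 20.9 pos [ 0.5537 -0.0016  0.2049] yang -9.16 tilt z [-0.0072 -0.0041 -1.    ] F [2.1 0.2 1.4] M [ 0.01 -0.13  0.02] open 0.0002 q [-0.043  0.152  2.027 -0.005  0.969  0.12 ]
shift [ -1.2   1.1 135.9] az 0.04
rotvec [-0.37  0.3   0.04]
```

View pics/r_side.png

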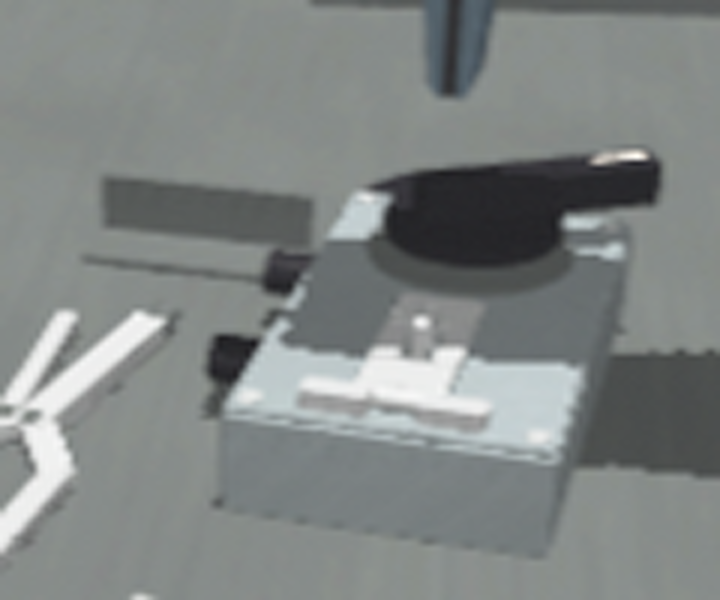

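View pics/r_w.png

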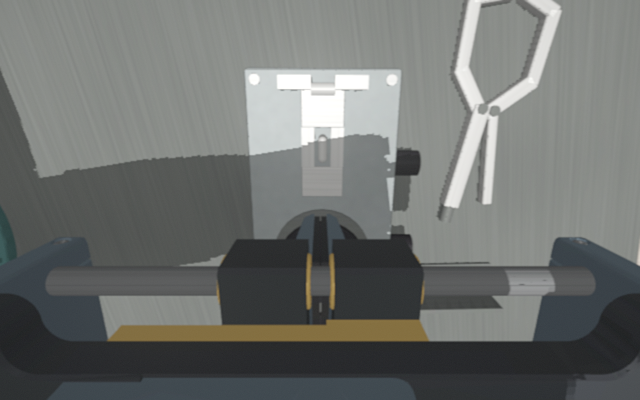

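The strap lies flat with the staple standing through the slot (side view (420,330)), and the handle is off. One numeric check of the strap end and the bystanders.

Run:
```python
from h import *
s=sense(); c=read_camera("wrist")
ax=np.array([.541,-.0815,0]);Z=Rn.from_euler('z',np.radians(-9.2)).as_matrix();O=ax-Z@np.array([0,-.065,0])
iso=lambda p:(Z.T@(p-O)).round(4)
print("strap end",[iso(wr(c,s,u,195.5,.0785)) for u in(303,342)],"hinge",iso(wr(c,s,323,88,.078)))
for h in (.0785,.0845): print(h,iso(wr(c,s,322,195.5,h)))
w=wr(c,s,303,195.5,.0785)-wr(c,s,342,195.5,.0785);print("width",np.linalg.norm(w))
# handle height from side view: shift of the bar vs expected up/pressed
sc=read_camera("side")
a=Rn.from_euler('z',np.radians(200.8)).as_matrix()
for p in(0,.01): print(p,[((proj(sc,ax+[0,0,.07-p]+a@np.array(q))-[270,150])*[6,5]).round() for q in([.095,0,.054],[-.03,0,.054],[0,0,.024])], "staple",((proj(sc,O+Z@np.array([0,.052,.098]))-[270,150])*[6,5]).round())
t=read_camera("top")["img"]; t0=cv2.imread("pics/a_top.png")
cv2.imwrite("pics/s.png",np.vstack([t0[130:275,215:445],t[130:275,215:445]]))
```

```text
strap end [array([-0.0203,  0.0058,  0.0785]), array([0.0183, 0.0059, 0.0785])] hinge [-0.0008  0.1068  0.078 ]
0.0785 [-0.0014  0.0059  0.0785]
0.0845 [-0.0014  0.0076  0.0845]
width 0.03860923225704714
0 [array([652., 149.]), array([413., 171.]), array([468., 211.])] staple [420. 305.]
0.01 [array([650., 164.]), array([412., 186.]), array([467., 225.])] staple [420. 305.]
```

View pics/s.png

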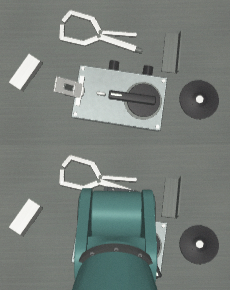

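Strap end (iso y 5.8 mm against 3 mm, within calibration) and width (38.6 mm) fit. The bar tip's row fits "up", not 10 mm down. Bystanders are unmoved. The gripper is clear, so I'm handing in.

```bash
python3 -m jog '[0,0,0,0,0,0,1,0,0,0,0,0,0,1,0,0,0,0,0,0,1]'; python3 -c "
from bench import *
print(close_job())"
```

```text
time_s: 21.4
position: [0.5487, -0.0014, 0.1949]
tcp_rot: [0.761, 0.648, -0.009, -0.006]
wrist_force: [-0.7, -0.3, -0.2]
opening: 0.0005
the job is handed in; nothing more can be done
None
```

The job is handed in at about 21 s of the 70 s allowed; no verdict is reported. The isolator handle is turned to off and sprung back up, and the hasp is flat over its staple.

**Handle:** I pressed it down gripping the bar, with at most about 14 N downward. I turned it 120° until the moment jumped at the off stop, then let it rise and released it. The camera angle came out within about 2° of off. The side view fits the handle being up.

**Hasp:** I swung it over with closed fingers and pressed it to a hard stop, with about 65 N downward on the strap. The staple shows through the slot. The strap end measured 5.8 mm along the box against 3 mm expected, which is about calibration error. The flatness angle itself was judged from the hard stop and the pictures, not measured directly.

**Checks that disagreed:**
- **Fingertip height:** The fingertips sat about 34 mm higher than the reported pose plus the stated 25 mm tip extent. My first grasp therefore only pressed on top of the bar, at up to about 13 N, and the handle did not turn. I found this in the pictures and redid the grasp with the measured offset.
- **Side camera:** It read a few pixels off compared with the top and wrist views.
- **Arm sag:** The arm sagged slightly during rows with no movement.

The offcuts, disc and clamp looked unmoved where the last top view showed them; the arm hid part of the clamp. The gripper ended clear of everything.

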